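# Centre a stone blank for glue-up and put the tools in the shadow tray

## Robot

A 6-joint arm with a two-finger parallel gripper is mounted at the origin on a cart in front of the work surface, level with it; the furniture and walls round the work are solid. World frame = base frame: x ahead of the robot, y to its left, z up, the work surface at z = 0. Lengths are in mm, angles in rad, forces in N, time in s.
With the tool pointing down it reaches from about 275 to 750 mm from the base axis. Payload 10.2 kg.
Tool frame: the origin (TCP) lies midway between the tips of the shut fingers; the grasp point (between the pads) lies 19 mm behind it; z points along the fingers, y is the line along which they close (so a half turn about z gives the same grasp; the last joint's range is limited). The gripper opens to 85 mm and grips with 20 to 120 N. Pads are 22 mm wide; open, the fingers measure 114 mm over their backs; the gripper's body (76 mm by 85 mm) begins 54 mm behind the grasp point. The pads swing forward as they close: fully open they stand 13 mm farther back than shut.
Start: joints at [0.942, 0.313, 1.498, -0, 1.331, -0.223], TCP at [207.259, 482.364, 231.294] pointing down, gripper open.
Joint ranges: [-2.94, 2.94], [-0.97, 2.17], [0.19, 2.56], [-1.23, 4.37], [0.02, 3.11], [-2.88, 2.88]. Speed limits (rad/s): [2.39, 2.39, 3.01, 3.14, 3.14, 3.14].

## Interface

Orientations are given as a unit quaternion [w, x, y, z].
In Python, from rig import ctrl gives the robot as it stands.
- The arm moves only by the tool send_rows, never from a script. Its argument "targets" is a list of rows, each a list of 7 numbers: the closure, from -1 (fully open) to 1 (shut), so that 0 is half open, then the shift along the tool's x, y, z in m, then the turn, a rotation vector about the tool's x, y, z in rad. In form: [[claw, dx, dy, dz, ax, ay, az], ...]. A call has exactly 10 rows; each row shifts and turns the commanded pose from where the row before left it, along the tool's axes as they then stand; what a row does not reach is not made up. A row lasts 1/8 s, in which the tool goes at most 62.5 mm and 10.7 degrees, less where a joint would pass 70% of its speed; a pose out of reach is approached as far as the arm can. A call with a gripper value outside its range is refused whole. The fingers move at their own pace and stop on an object; "squeeze" is the grip in N (left out, the last holds). Time passes only in rows, so rows that do not move let the fingers close, or fill a call up. It gives the time, the measured TCP pose, the force, the opening and the grip force at its end, in the units of the state.
- ctrl.sense(): the state, without advancing time (a new reading comes with each control period).
- ctrl.capture(name): name is "scene" or "top" or "wrist"; returns a dict with "img" (384x512x3 uint8, red, green, blue), "camera_matrix" (3x3 intrinsics, pixels), "R" (3x3) and "t" (3): a world point X has camera coordinates R X + t. Camera axes: x right, y down, z forward; pixel columns grow to the right and rows downward; lengths in mm; the calibration is good to about 2 mm. A picture is of the moment at which its call begins. There is no depth.
- ctrl.finish_job(): hands the job in; it is judged then, once.
Trained networks look in a picture, given as the dict that the camera call returned (one of the last four; its "shot" number tells which), for a name from the list of things; names that differ only in an ending like _2 or _b are one class to them, and where a whole thing is asked for, a point or a joint stands for the part that bears it (a point fixed in the world has none). Each returns a list of dicts, best first, with "score" (0 to 1); they miss things now and then, are a little off and sometimes report something else, mostly with a low value. They report only what shows in the picture. A call takes as long as a camera call. They do not tell look-alikes from the thing itself.
- ctrl.boxes_of(query, picture): "extent" ([left, top, width, height] in pixels, round what is visible of it).
- ctrl.landmark_of(query, picture): "point" ([column, row] in pixels: a listed point, or the origin of a listed thing).
The state is a dict: "time_s": time; "joints": joint angles; "dq": joint speeds; "tau": joint torques, N m; "eef_pos": TCP position; "ee_rot": TCP orientation; "force": force on the tool from outside, world axes, zero at the start; "wrist_torque": the same for the moment, N m; "grip_width": opening from 0.0 (shut) to 1.0 (fully open); "grip_force": force on a finger pad.
Only numpy, scipy, OpenCV 4.12 (cv2) and the standard library are available. Lean on these libraries where they do the work, as an engineer would, in place of code of your own. Each camera call takes 0.05 s, during which the arm holds its last target. There are 200 camera calls.

## Task

Get the glue-up ready: without lifting the white stone blank, tap it gently on its sides, this way and back again from the opposite side as needed, until it sits centred and square in the yellow square on the steel faceplate, then let go of it and set the small wooden chuck upright on the middle of the blank and then lay the grey steel ring flat on top of the chuck as a weight, leaving the blank centred and square. Also put every tool that was left on the bench (of spanner, chuck key and chisel) fully down into its own cut-out in the black tray, before or after, and leave the plug, the tape roll and the yellow ring where they are.

Things in the scene. Friction and masses are not known exactly. Their poses are not given: they have to be found in the camera images.
- faceplate: dark steel disc lying fixed on the bench, 196 mm in diameter, 10 mm high, smooth enough for stone to slide on it (friction about 0.3: a tapped blank may run on a little). Its top carries a yellow scribed square, 100 mm inside and 106 mm outside, and a centre line outwards from the middle of each side. Origin: centre of its underside, under the centre of the square; x and y run along the square's sides.
- blank: white stone blank, a square block 96 x 96 mm and 30 mm thick, about 0.55 kg, lying loose on the faceplate; too wide to grasp, so it is moved and turned by tapping its sides. A thin grey circle (69 mm in diameter) on its top shows where the chuck goes. Origin: centre of its underside, 10 mm above the bench while it lies on the faceplate; x and y along its sides, z up. Any of the four ways round will do.
- chuck: small turned wooden chuck, 62 mm in diameter and 34 mm high, with a shallow hollow in its upper face, standing on the bench. Origin: centre of its flat underside; z is up. Grasped across its diameter.
- weight: grey turned steel ring used as a hold-down weight, 64 mm in diameter, 24 mm high, 0.32 kg, with a 32 mm hole, lying flat on the bench near the robot. Origin: centre of its underside; z is up. Grasped across its diameter.
- tray: shadow tray fixed on the bench, 244 mm (its x) by 236 mm (its y), 12 mm high: a yellow base 4 mm thick under a black layer 8 mm thick with cut-outs for three tools, about 2.5 mm wider all round than the tools. A finger trough as deep as the cut-outs, 44 mm wide, runs along the tray's x axis through all three at tray y = -22 to +22 mm. Origin: centre of its underside.
- pocket_spanner (a point): point on the floor (4 mm above the bench) of the spanner's cut-out, at tray x = -90 mm, y = 0: where the spanner's origin comes to lie, its y axis along this y axis, either way round. The trough crosses it at y = -22 to +22 mm.
- pocket_chuck_key (a point): point on the floor (4 mm above the bench) of the T-shaped cut-out, at tray x = 0, y = -10 mm: where the chuck key's origin comes to lie, with its axes along these axes (cross bar on the +y side). The trough crosses it at y = -12 to +32 mm of this frame.
- pocket_chisel (a point): point on the floor (4 mm above the bench) of the chisel's cut-out, at tray x = 86 mm, y = -14 mm: where the chisel's origin comes to lie, with its axes along these axes (wide handle cut-out on the +y side, narrow blade groove on the -y side). The trough crosses it at y = -8 to +36 mm of this frame.
- spanner: flat open-ended steel spanner, 202 mm long (its y), 7 mm thick, 0.21 kg; heads 42 mm wide at both ends, shank between them 14 mm wide (x), from 1 to 6 mm above its underside. Origin: middle of its length, on its underside. May be absent.
- chuck_key: T-handled chuck key, lying flat, 0.3 kg: a round dark stem 18 mm in diameter along y from -34 to +56 mm, a square tip 11 mm wide from -56 to -34 mm, and a cross bar 120 mm long and 11 mm in diameter along x at y = +48 mm; all centred 9 mm above its underside. Origin: on its underside, middle of its length. May be absent.
- chisel: stone chisel, 210 mm long, 0.14 kg: wooden handle 27 mm wide (x) and 27 mm high from y = -5 to +105 mm, steel blade 22 mm wide from y = -105 to -5 mm, 10 to 18 mm above the underside. Origin: middle of its length, on its underside. May be absent.
- stone_plug: white flanged stone plug, 66 mm wide, 46 mm high, standing at the back of the bench; a bystander to leave alone. Origin: centre of its underside.
- tape_roll: roll of masking tape, 68 mm wide, 24 mm high, lying flat at the back; a bystander to leave alone. Origin: centre of its underside.
- spacer_ring: yellow turned ring, 52 mm wide, 16 mm high, lying flat at the back; a bystander to leave alone. Origin: centre of its underside.
Not all that is in view belongs to the job. What is shaped like the chuck but blue is not meant.

How it is judged (in metres and radians):
On the way, in this order (a step that is already met when the one before it is completed fails the run):
1. the blank lies still, untouched, centred in the yellow square to 4 mm and square to it to 0.06 rad (horizontal distance between blank and faceplate below 0.004 m and linear speed of blank below 0.01 m/s and contact force between the fingers and blank below 0.1 N and angle between blank's own z axis and vertical below 0.05 rad and (angle between the x axis of blank and the x axis of faceplate, either way round below 0.06 rad or angle between the x axis of blank and the y axis of faceplate, either way round below 0.06 rad)), for 0.3 s.
2. the chuck stands released on the blank, within 7 mm of its middle (horizontal distance between chuck and blank below 0.007 m and z of chuck in the frame of blank between 0.027 and 0.034 m and angle between chuck's own z axis and vertical below 0.08 rad and contact force between the fingers and chuck below 0.1 N), for 0.2 s.
3. the steel ring lies released on the chuck, within 10 mm of its middle (horizontal distance between weight and chuck below 0.01 m and z of weight in the frame of chuck between 0.031 and 0.038 m and angle between weight's own z axis and vertical below 0.1 rad and contact force between the fingers and weight below 0.1 N), for 0.2 s.
At the end, for the whole second after the job is handed in: The blank lies still, within 4 mm and 0.06 rad of centred in the yellow square; the chuck stands on it upright within 7 mm of its middle, the steel ring flat on the chuck within 10 mm; each tool present lies down in its own cut-out, within 6 mm, 0.08 rad and 4 mm of height; nothing is held (all of step 1 and all of step 2 and all of step 3 and horizontal distance between spanner and pocket_spanner below 0.006 m and z of spanner in the frame of pocket_spanner between -0.003 and 0.004 m and angle between the y axis of spanner and the y axis of pocket_spanner, either way round below 0.08 rad and angle between each of spanner, chuck_key, chisel's own z axis and vertical below 0.1 rad and horizontal distance between chuck_key and pocket_chuck_key below 0.006 m and z of chuck_key in the frame of pocket_chuck_key between -0.003 and 0.004 m and angle between the y axis of chuck_key and the y axis of pocket_chuck_key, either way round below 0.08 rad and horizontal distance between chisel and pocket_chisel below 0.006 m and z of chisel in the frame of pocket_chisel between -0.003 and 0.004 m and angle between the y axis of chisel and the y axis of pocket_chisel, either way round below 0.08 rad and linear speed of each of spanner, chuck_key, chisel below 0.02 m/s); the robot touches nothing.
It fails at once if the blank is lifted off or tipped off the faceplate (height (world z) of blank above 0.03 m or angle between blank's own z axis and vertical above 0.35 rad).
It fails at once if the blank is pushed or struck with more than 25 N (contact force between the fingers and blank above 25 N).
It fails at once if a bystander (plug, tape roll, yellow ring) is moved more than 30 mm (distance of any of stone_plug, tape_roll, spacer_ring from where it was at the start of the episode above 0.03 m).
Of spanner, chuck_key, chisel only 2 to 3 are there at a start; the rules pass over those that are not, and their reading is None.
At some moment in a run one of blank, chuck may be knocked a few centimetres aside while the robot is not near it.
Once in a run the grip may slacken for a moment while it holds something.
It also fails if it takes over 210 s, if anything falls off the work surface, if the arm or the gripper's body presses on something with over 40 N, if the wrist force passes 120 N, or if a joint passes its speed limit or range.

## Working session

There is one attempt and no reset: what is moved stays moved. The work goes in short steps, Python scripts to look and compute and a tool call to move; the robot and the scene stay as the last step left them, time stands still between calls to the robot, and variables do not carry over. Pictures are saved under pics/ and viewed, at most 14 in all, crops included, and the job is handed in when it is done.

Besides the shell and the picture viewer there is one more tool, called after ">>>" as a command line: name --pt "numbers of a row" for each row, then --argument value for the rest. send_rows: Moves the arm, as the interface text tells. Its arguments: {"type":"object","properties":{"targets":{"type":"array"},"squeeze":{"type":"number"}},"required":["targets"]}

```bash
ls; mkdir -p pics
cat > h.py <<'E'
import numpy as np, cv2
from rig import ctrl
def ray(p,uv,z):
    K,R,t=np.array(p["camera_matrix"]),np.array(p["R"]),np.array(p["t"]).ravel()
    uv=cv2.undistortPoints(np.array([[uv]],float),K,None).ravel()
    d=R.T@np.array([uv[0],uv[1],1]); c=-R.T@t
    return (c+d*(z-c[2])/d[2])
def proj(p,X):
    K,R,t=np.array(p["camera_matrix"]),np.array(p["R"]),np.array(p["t"]).ravel()
    x=(K@(R@np.array(X,float).reshape(-1,3).T+t[:,None])); return (x[:2]/x[2]).T
def cap(n,fn=None):
    p=ctrl.capture(n)
    if fn: cv2.imwrite('pics/'+fn,p["img"][:,:,::-1])
    return p
E
python3 - <<'E'
from h import *
s=ctrl.sense(); print(s)
H=dict(faceplate=10,blank=40,chuck=0,weight=0,tray=12,spanner=3,chuck_key=9,chisel=13,stone_plug=0,tape_roll=0,spacer_ring=0,pocket_spanner=4,pocket_chuck_key=4,pocket_chisel=4)
H['blank']=10;H['faceplate']=0;H['tray']=0;H['spanner']=0;H['chuck_key']=0;H['chisel']=0
for n in ["top","scene"]:
    p=cap(n,n+"0.png")
    print(n,p["camera_matrix"],(-np.array(p["R"]).T@np.array(p["t"]).ravel()))
    for q,z in H.items():
        print(q,[(round(d["score"],2),np.round(d["point"]).tolist(),np.round(ray(p,d["point"],z)[:2]).tolist()) for d in ctrl.landmark_of(q,p)[:3]])
E
```

```text
pics
{'time_s': 0.0, 'joints': array([ 9.41620823e-01,  3.13481995e-01,  1.49846108e+00,  1.03005865e-05,
        1.33098797e+00, -2.23391393e-01]), 'dq': array([-1.01309943e-03, -2.65722352e-05, -1.84174380e-04,  1.75511756e-03,
       -3.98958612e-04, -7.64573559e-04]), 'tau': array([-1.16257248e-03, -4.12257600e+01, -2.59740025e+01, -2.47921498e-04,
        4.12830646e-03,  2.85353565e-06]), 'eef_pos': array([207.08490522, 482.14754565, 230.70966956]), 'ee_rot': array([-2.81260575e-04,  2.01504059e-01,  9.79487451e-01, -6.07241553e-04]), 'force': array([ 0.36939543, -0.29641299, -0.02081921]), 'wrist_torque': array([-0.03355419,  0.01642757, -0.02638006]), 'grip_force': 0.0, 'grip_width': 0.9999463561641185}
top [[416.82680461   0.         257.51195583]
 [  0.         416.82680461 185.91627359]
 [  0.           0.           1.        ]] [ 380.98106455   -8.67063327 1114.46304735]
faceplate [(0.9, [250.0, 176.0], [565.0, 8.0])]
blank [(0.71, [252.0, 187.0], [534.0, 1.0])]
chuck [(0.92, [351.0, 261.0], [338.0, -259.0]), (0.81, [316.0, 228.0], [424.0, -170.0]), (0.73, [324.0, 184.0],
[... 1088 characters left out ...]
242.0, -256.0])]
weight [(0.73, [211.0, 187.0], [434.0, 98.0])]
tray [(0.57, [212.0, 151.0], [539.0, 261.0])]
spanner [(0.75, [318.0, 276.0], [485.0, -367.0]), (0.27, [260.0, 186.0], [566.0, 5.0])]
chuck_key [(0.72, [322.0, 245.0], [566.0, -296.0])]
chisel []
stone_plug [(0.54, [295.0, 150.0], [785.0, 82.0])]
tape_roll [(0.49, [280.0, 138.0], [784.0, 173.0])]
spacer_ring [(0.59, [278.0, 159.0], [702.0, 77.0])]
pocket_spanner [(0.65, [208.0, 133.0], [581.0, 359.0]), (0.61, [210.0, 188.0], [430.0, 93.0]), (0.52, [296.0, 151.0], [778.0, 70.0])]
pocket_chuck_key [(0.88, [208.0, 148.0], [531.0, 278.0]), (0.26, [280.0, 137.0], [788.0, 173.0])]
pocket_chisel [(0.78, [207.0, 163.0], [486.0, 209.0])]
```

View pics/top0.png

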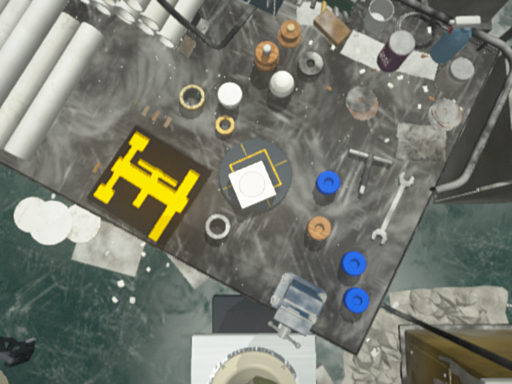

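View pics/scene0.png

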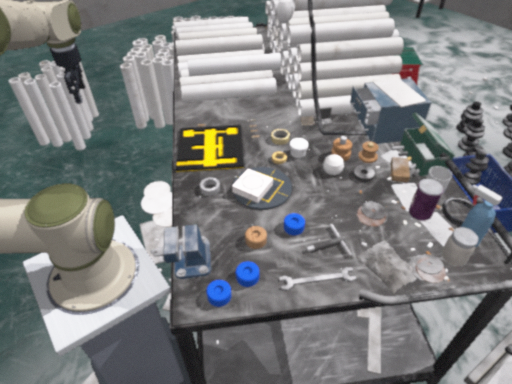

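The top view shows the blank at (252,185), skewed on the faceplate. The wooden chuck is at (318,228), the ring at (218,226), the tray at (150,185), the chuck key at (367,170) and the spanner at (393,208). There is no chisel. The scene view agrees, and the blue look-alikes are at (295,224), (247,273) and (219,292).

```bash
cat >> h.py <<'E'
from scipy.spatial.transform import Rotation as Ro
def pose():
    s=ctrl.sense(); q=s["ee_rot"]; return np.array(s["eef_pos"]),Ro.from_quat([q[1],q[2],q[3],q[0]]).as_matrix(),s
def go(xyz,yaw=None,short=True):
    """yaw: world angle (rad) of tool y (closing) axis, mod pi. prints turn-first plan"""
    P,R,s=pose()
    cur=np.arctan2(R[1,1],R[0,1])
    if yaw is None: yaw=cur
    d=(yaw-cur+np.pi/2)%np.pi-np.pi/2
    if not short: d-=np.sign(d)*np.pi
    az=-d; y=cur+d
    Y=np.array([np.cos(y),np.sin(y),0]);Z=np.array([0,0,-1.]);X=np.cross(Y,Z)
    D=np.array(xyz)-P
    print("j6 %.2f cur %s yaw %.3f | turn az %.3f then dx %.4f dy %.4f dz %.4f (m)  |d| %.3f"%(s["joints"][5],np.round(P,1),cur,az,*(np.array([X@D,Y@D,Z@D])/1000),np.linalg.norm(D)/1000))
    # tilt check
    print("tilt",np.round(Ro.from_matrix(R.T@np.column_stack([np.cross(np.array([np.cos(cur),np.sin(cur),0]),Z),[np.cos(cur),np.sin(cur),0],Z])).as_rotvec(),4))
E
python3 - <<'E'
from h import *
P,R,s=pose()
p=cap("wrist","w0.png")
C=-np.array(p["R"]).T@np.array(p["t"]).ravel()
print("K",p["camera_matrix"],"cam in tool",R.T@(C-P),"optical axis tool",R.T@np.array(p["R"])[2],"camx in tool",R.T@np.array(p["R"])[0])
go([470,0,330],np.pi/2)
t=cap("top")
print(np.array(t["R"]),proj(t,[P,[0,0,0],[300,0,0]]))
E
```

```text
K [[297.9447811    0.         255.22074332]
 [  0.         297.9447811  195.31216209]
 [  0.           0.           1.        ]] cam in tool [  78.26285358   -0.15957177 -141.6251922 ] optical axis tool [-0.30904112 -0.00148429  0.95104752] camx in tool [-0.00119932  0.9999986   0.00117097]
j6 -0.22 cur [207.3 482.4 231.3] yaw 1.165 | turn az -0.406 then dx -0.2627 dy -0.4824 dz -0.0987 (m)  |d| 0.558
tilt [-0.0001  0.      0.    ]
[[-0.00330124 -0.99998694  0.00390117]
 [-0.99018441  0.00272372 -0.13974052]
 [ 0.13972807 -0.0043242  -0.99018047]] [[ 14.76619266 331.77072429]
 [252.84439139 397.45578037]
 [252.64556036 275.96515067]]
```

>>> send_rows --pt "-1 0 0 -0.033 0 0 -0.1353" --pt "-1 0 0 -0.033 0 0 -0.1353" --pt "-1 0 0 -0.033 0 0 -0.1354" --pt "-1 -0.026 -0.05 0 0 0 0" --pt "-1 -0.026 -0.05 0 0 0 0" --pt "-1 -0.026 -0.05 0 0 0 0" --pt "-1 -0.026 -0.05 0 0 0 0" --pt "-1 -0.026 -0.05 0 0 0 0" --pt "-1 -0.026 -0.05 0 0 0 0" --pt "-1 -0.026 -0.05 0 0 0 0"

```text
time_s: 2.85
eef_pos: [389.8, 130.6, 330.5]
ee_rot: [0.0, -0.0, 1.0, 0.0]
force: [0.5, 1.2, 0.7]
grip_width: 1.002
grip_force: 0.0
```

>>> send_rows --pt "-1 -0.026 -0.05 0 0 0 0" --pt "-1 -0.026 -0.05 0 0 0 0" --pt "-1 -0.026 -0.032 0 0 0 0" --pt "-1 0 0 0 0 0 0" --pt "-1 0 0 0 0 0 0" --pt "-1 0 0 0 0 0 0" --pt "-1 0 0 0 0 0 0" --pt "-1 0 0 0 0 0 0" --pt "-1 0 0 0 0 0 0" --pt "-1 0 0 0 0 0 0"

```text
time_s: 4.1
eef_pos: [467.3, 0.5, 330.3]
ee_rot: [0.0, -0.0, 1.0, -0.0]
force: [1.1, -0.1, 0.8]
grip_width: 0.996
grip_force: 0.0
```

Run:
```python
from h import *
P,R,s=pose(); print(P,s["time_s"],s["joints"])
H=dict(faceplate=0,blank=10,chuck=0,weight=0,tray=0,spanner=0,chuck_key=0,pocket_spanner=4,pocket_chuck_key=4,pocket_chisel=4)
p=cap("wrist","w1.png")
for q,z in H.items():
    print(q,[(round(d["score"],2),np.round(d["point"]).tolist(),np.round(ray(p,d["point"],z)[:2]).tolist()) for d in ctrl.landmark_of(q,p)[:3]])
```

```text
[4.67338658e+02 4.63345784e-01 3.30294488e+02] 4.1 [-2.50496886e-01  1.29068786e-01  1.47185163e+00 -1.84200400e-05
  1.54066544e+00 -1.82156292e+00]
faceplate [(0.67, [425.0, 196.0], [543.0, 282.0])]
blank [(0.95, [260.0, 197.0], [541.0, 8.0])]
chuck [(0.98, [136.0, 192.0], [537.0, -200.0]), (0.97, [81.0, 56.0], [330.0, -253.0]), (0.73, [143.0, 119.0], [418.0, -173.0])]
weight [(0.73, [428.0, 194.0], [540.0, 286.0]), (0.68, [316.0, 127.0], [430.0, 94.0]), (0.2, [463.0, 224.0], [595.0, 356.0])]
tray [(0.85, [426.0, 196.0], [543.0, 283.0])]
spanner [(0.77, [21.0, 158.0], [479.0, -375.0])]
chuck_key [(0.9, [74.0, 215.0], [577.0, -309.0])]
pocket_spanner [(0.82, [461.0, 224.0], [592.0, 350.0])]
pocket_chuck_key [(0.87, [427.0, 194.0], [538.0, 282.0])]
pocket_chisel []
```

View pics/w1.png

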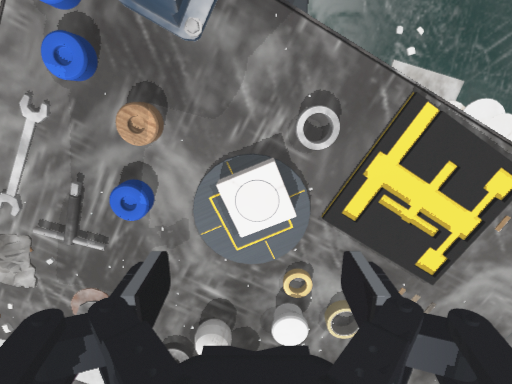

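The wrist view shows everything: the blank at (258,200), the chuck at (139,122), the ring at (318,127), the spanner around (20,155), the key around (73,215) and the tray at (425,190). I'll do the tools first and look from closer.

>>> send_rows --pt "-1 0 -0.057 0.013 0 0 0" --pt "-1 0 -0.057 0.013 0 0 0" --pt "-1 0 -0.057 0.013 0 0 0" --pt "-1 0 -0.057 0.013 0 0 0" --pt "-1 0 -0.057 0.013 0 0 0" --pt "-1 0 -0.057 0.013 0 0 0" --pt "-1 0 0 0 0 0 0" --pt "-1 0 0 0 0 0 0" --pt "-1 0 0 0 0 0 0" --pt "-1 0 0 0 0 0 0"

```text
time_s: 5.9
eef_pos: [467.8, -340.8, 252.9]
ee_rot: [0.0, -0.001, 1.0, -0.0]
force: [-0.6, -0.3, 0.1]
grip_width: 1.002
grip_force: 0.0
```

Run:
```python
from h import *
P,R,s=pose(); print(P,s["joints"])
p=cap("wrist","w2.png")
for q,z in dict(spanner=0,chuck_key=0).items():
    print(q,[(round(d["score"],2),np.round(d["point"]).tolist(),np.round(ray(p,d["point"],z)[:2]).tolist()) for d in ctrl.landmark_of(q,p)[:3]])
```

```text
[ 467.76295366 -340.7508729   252.93471372] [-8.31954288e-01  4.18799915e-01  1.29186196e+00  8.13905799e-05
  1.42999040e+00 -2.40419130e+00]
spanner [(0.59, [233.0, 167.0], [477.0, -372.0])]
chuck_key [(0.93, [279.0, 232.0], [573.0, -308.0])]
```

View pics/w2.png

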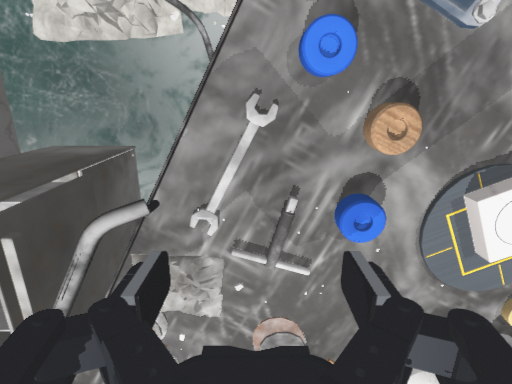

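The spanner runs from (265,95) to (203,228) with its shank centre near (234,165). The key's tip is at (294,188), with its cross bar from (233,243) to (311,272).

Run:
```python
from h import *
import pickle
P,R,s=pose()
p=cap("wrist"); pickle.dump(p,open("p2.pkl","wb"))
im=p["img"]
hsv=cv2.cvtColor(im,cv2.COLOR_RGB2HSV)
m=((hsv[...,2]>150)&(hsv[...,1]<50)).astype(np.uint8)
roi=np.zeros_like(m); roi[85:240,185:285]=1; m*=roi
n,l,st,c=cv2.connectedComponentsWithStats(m)
k=1+np.argmax(st[1:,4]); print(st[k])
ys,xs=np.where(l==k)
W=np.array([ray(p,(x,y),6.5)[:2] for x,y in zip(xs,ys)])
print(cv2.minAreaRect(W.astype(np.float32)))
c0=W.mean(0); u=np.linalg.svd(W-c0,full_matrices=False)[2][0]; t=(W-c0)@u; n_=np.array([-u[1],u[0]]);w=(W-c0)@n_
print("pca",c0,u,np.arctan2(u[1],u[0]),t.min(),t.max(),"area",len(W))
sel=abs(t)<45; f=np.polyfit(t[sel],w[sel],1);print("shank fit",f,"width",np.percentile(w[sel]-np.polyval(f,t[sel]),[1,99]))
crop=im[80:290,180:330]; cv2.imwrite("pics/c2.png",cv2.resize(crop,None,fx=2.8,fy=2.8,interpolation=cv2.INTER_CUBIC)[:,:,::-1])
```

```text
[ 190   94   89  146 2017]
((482.85931396484375, -375.7216796875), (41.41667938232422, 207.4276885986328), 62.569068908691406)
pca [ 477.16191526 -372.38585279] [ 0.89346157 -0.44913966] -0.465802172345244 -96.94802194762079 110.4669432244987 area 2017
shank fit [0.02957434 0.34979755] width [-8.72797471 10.6398903 ]
```

View pics/c2.png

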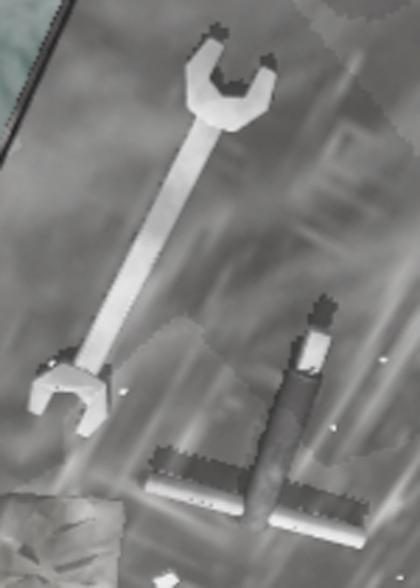

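Run:
```python
from h import *
import pickle
p=pickle.load(open("p2.pkl","rb"))
f=lambda a,z:ray(p,(180+(a[0]-.9)/2.8,80+(a[1]-.9)/2.8),z)[:2]
a,b=f((246,55),7),f((60,424),7); print("sp ends",a,b,np.linalg.norm(a-b),(a+b)/2,np.arctan2(*(a-b)[::-1]))
a,b=f((207,125),6),f((90,365),6); print("shank",a,b,(a+b)/2,np.arctan2(*(a-b)[::-1]))
L,Rr,T=f((149,482),12),f((362,537),12),f((319,333),13)
B=(L+Rr)/2; print("key bar",L,Rr,np.linalg.norm(L-Rr),"ang",np.arctan2(*(Rr-L)[::-1]),"tip",T,"bar-tip",np.linalg.norm(B-T),np.arctan2(*(B-T)[::-1]))
u=(B-T)/np.linalg.norm(B-T); print("key origin",B-48*u,"grasp +12",B-36*u, "yaw key y",np.arctan2(u[1],u[0]))
```

```text
sp ends [ 390.058172   -327.04901962] [ 568.42984678 -419.31012683] 200.81973574354103 [ 479.24400939 -373.17957323] 2.6642477306738113
shank [ 420.31113197 -344.34544011] [ 536.78301232 -402.77256933] [ 478.54707214 -373.55900472] 2.676632703982099
key bar [ 598.67892303 -374.44482952] [ 630.99231693 -263.33733259] 115.71098175470456 ang 1.2877734581900147 tip [ 517.61622161 -290.50504906] bar-tip 101.278715587 -0.2840820193854993
key origin [ 568.7594914  -305.43781471] grasp +12 [ 580.27852355 -308.8011313 ] yaw key y -0.2840820193854993
```

Run:
```python
from h import *
go([479,-373.3,60],1.097)
```

```text
j6 -2.40 cur [ 467.5 -341.3  252.5] yaw 1.571 | turn az 0.474 then dx -0.0248 dy -0.0232 dz 0.1925 (m)  |d| 0.195
tilt [-0.0003  0.0002  0.    ]
```

>>> send_rows --pt "0 0 0 0 0 0 0.158" --pt "0 0 0 0 0 0 0.158" --pt "0 0 0 0 0 0 0.158" --pt "0 -0.0062 -0.0058 0.048 0 0 0" --pt "0 -0.0062 -0.0058 0.048 0 0 0" --pt "0 -0.0062 -0.0058 0.048 0 0 0" --pt "0 -0.0062 -0.0058 0.048 0 0 0" --pt "0 0 0 0 0 0 0" --pt "0 0 0 0 0 0 0" --pt "0 0 0 0 0 0 0"

```text
time_s: 7.35
eef_pos: [479.7, -374.1, 62.7]
ee_rot: [0.002, 0.235, 0.972, -0.001]
force: [0.2, -0.3, -0.5]
grip_width: 0.5
grip_force: 0.0
```

Run:
```python
from h import *
go([479,-373.3,2.5],1.097)
p=cap("wrist","w3.png")
print([(round(d["score"],2),np.round(d["point"]).tolist(),np.round(ray(p,d["point"],0)[:2]).tolist()) for d in ctrl.landmark_of("spanner",p)[:3]])
```

```text
j6 -1.95 cur [ 479.7 -374.1   62.7] yaw 1.097 | turn az 0.000 then dx 0.0009 dy 0.0004 dz 0.0602 (m)  |d| 0.060
tilt [-0.0014  0.0035  0.    ]
[(0.63, [255.0, 210.0], [479.0, -374.0])]
```

View pics/w3.png

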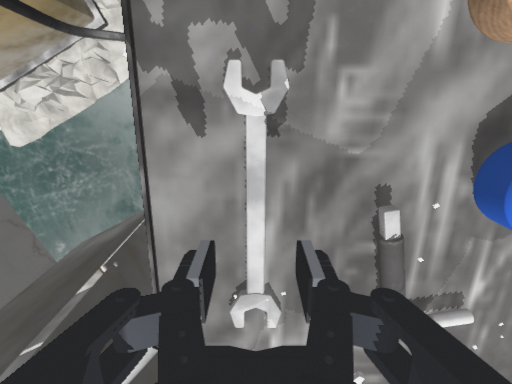

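The spanner is centred between the fingers, with its shank at column 256.

>>> send_rows --pt "0 0.0005 0 0.02 0 0 0" --pt "0 0.0004 0 0.02 0 0 0" --pt "0 0 0 0.0155 0 0 0" --pt "0 0 0 0.004 0 0 0" --pt "0 0 0 0 0 0 0" --pt "1 0 0 0 0 0 0" --pt "1 0 0 0 0 0 0" --pt "1 0 0 0 0 0 0" --pt "1 0 0 0 0 0 0" --pt "1 0 0 0 0 0 0" --squeeze 60

```text
time_s: 8.7
eef_pos: [478.4, -373.5, 1.7]
ee_rot: [0.001, 0.235, 0.972, -0.0]
force: [-1.3, 0.9, 5.4]
grip_width: 0.13
grip_force: 58.9
```

>>> send_rows --pt "1 0 0 0 0 0 0" --pt "1 0 0 -0.02 0 0 0" --pt "1 0 0 -0.03 0 0 0" --pt "1 0 0 -0.04 0 0 0" --pt "1 0 0 -0.04 0 0 0" --pt "1 0 0 -0.05 0 0 0" --pt "1 0 0 -0.05 0 0 0" --pt "1 0 0 -0.04 0 0 0" --pt "1 0 0 0 0 0 0" --pt "1 0 0 0 0 0 0"

```text
time_s: 9.95
eef_pos: [477.7, -372.7, 270.0]
ee_rot: [-0.001, 0.235, 0.972, 0.001]
force: [-0.5, 0.7, -2.7]
grip_width: 0.132
grip_force: 58.9
```

Run:
```python
from h import *
go([500,270,290],0.92)
```

```text
j6 -1.95 cur [ 477.7 -372.7  270. ] yaw 1.097 | turn az 0.177 then dx 0.3716 dy 0.5248 dz -0.0200 (m)  |d| 0.643
tilt [ 0.0007 -0.0017  0.    ]
```

>>> send_rows --pt "1 0 0 0 0 0 0.09" --pt "1 0 0 0 0 0 0.087" --pt "1 0.0286 0.0404 -0.002 0 0 0" --pt "1 0.0286 0.0404 -0.002 0 0 0" --pt "1 0.0286 0.0404 -0.002 0 0 0" --pt "1 0.0286 0.0404 -0.002 0 0 0" --pt "1 0.0286 0.0404 -0.002 0 0 0" --pt "1 0.0286 0.0404 -0.002 0 0 0" --pt "1 0.0286 0.0404 -0.002 0 0 0" --pt "1 0.0286 0.0404 -0.002 0 0 0"

```text
time_s: 11.2
eef_pos: [491.1, 24.3, 285.5]
ee_rot: [-0.001, 0.32, 0.947, -0.0]
force: [1.2, 0.8, -2.4]
grip_width: 0.136
grip_force: 59.0
```

>>> send_rows --pt "1 0.0286 0.0404 0 0 0 0" --pt "1 0.0286 0.0404 0 0 0 0" --pt "1 0.0286 0.0404 0 0 0 0" --pt "1 0.0286 0.0404 0 0 0 0" --pt "1 0.0286 0.0404 0 0 0 0" --pt "1 0 0 0 0 0 0" --pt "1 0 0 0 0 0 0" --pt "1 0 0 0 0 0 0" --pt "1 0 0 0 0 0 0" --pt "1 0 0 0 0 0 0"

```text
time_s: 12.45
eef_pos: [500.6, 269.5, 286.9]
ee_rot: [0.0, 0.32, 0.947, 0.0]
force: [-0.3, 0.1, -2.8]
grip_width: 0.129
grip_force: 60.7
```

Run:
```python
from h import *
import pickle
P,R,s=pose(); print(P,s["joints"],s["grip_width"],s["grip_force"])
p=cap("wrist","w4.png"); pickle.dump((p,P,R),open("p4.pkl","wb"))
for q,z in dict(tray=0,pocket_spanner=4,pocket_chuck_key=4,pocket_chisel=4).items():
    print(q,[(round(d["score"],2),np.round(d["point"]).tolist(),np.round(ray(p,d["point"],z)[:2]).tolist()) for d in ctrl.landmark_of(q,p)[:3]])
```

```text
[500.57334464 269.51969846 286.87500881] [ 2.87899371e-01  3.79737529e-01  1.26119045e+00 -2.04572625e-05
  1.50059392e+00 -6.31371470e-01] 0.12873754620711214 60.73168158531189
tray [(0.8, [280.0, 175.0], [546.0, 281.0])]
pocket_spanner [(0.92, [338.0, 169.0], [590.0, 353.0])]
pocket_chuck_key [(0.74, [276.0, 169.0], [534.0, 281.0]), (0.43, [135.0, 189.0], [432.0, 97.0])]
pocket_chisel [(0.8, [220.0, 175.0], [492.0, 212.0])]
```

View pics/w4.png

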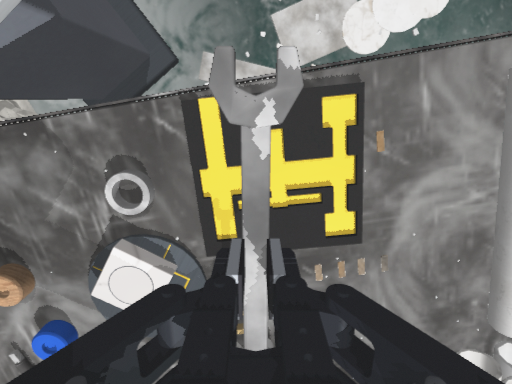

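The tray's spanner cut-out is on the right, at columns 322-356 and rows 95-235. The held spanner runs straight along the image with its far jaw tips at (228,47) and (292,48).

```bash
cat > trayfit.py <<'E'
from h import *
from scipy.optimize import minimize
def cut(x,y,q):
    hl,x0,x1=q
    r=lambda xc,yc,wx,y0,y1:(abs(x-xc)<=wx)&(y>=y0)&(y<=y1)
    m=r(-90,0,9.5,-103.5,103.5)|(r(-90,0,23.5,-103.5,103.5)&(abs(y)>=103.5-hl))
    m|=(x>x0)&(x<x1)&(abs(y)<22)
    m|=r(0,0,11.5,-46.5,48.5)|r(0,0,8,-68.5,-40)|r(0,0,62.5,30,46)
    m|=r(86,0,16,-21.5,93.5)|r(86,0,13.5,-121.5,-19)
    return m
def fit(p,occ,init,verbose=True):
    im=p["img"]; hsv=cv2.cvtColor(im,cv2.COLOR_RGB2HSV)
    Y=((hsv[...,0]>18)&(hsv[...,0]<36)&(hsv[...,1]>120)&(hsv[...,2]>90)).astype(np.float32)
    c=proj(p,[[*init[:2],8]])[0]
    us,vs=np.meshgrid(np.arange(0,512,.5),np.arange(0,384,.5)); uv=np.stack([us.ravel(),vs.ravel()],1)
    K,R,t=np.array(p["camera_matrix"]),np.array(p["R"]),np.array(p["t"]).ravel()
    d=(np.c_[uv,np.ones(len(uv))]@np.linalg.inv(K).T)@R; C=-R.T@t
    at=lambda z:(C+d*((z-C[2])/d[:,2])[:,None])[:,:2]
    A4,A12=at(4),at(12)
    ok=(np.linalg.norm(A4-np.array(init[:2]),axis=1)<165)&~occ[np.clip(uv[:,1].round().astype(int),0,383),np.clip(uv[:,0].round().astype(int),0,511)]
    A4,A12,uv=A4[ok],A12[ok],uv[ok]
    I=cv2.remap(Y,uv[:,0].astype(np.float32).reshape(-1,1),uv[:,1].astype(np.float32).reshape(-1,1),cv2.INTER_LINEAR).ravel()
    def cost(v):
        c,s=np.cos(v[2]),np.sin(v[2]); B=np.array([[c,-s],[s,c]])
        a=(A4-v[:2])@B; b=(A12-v[:2])@B; e=[v[3]*100,v[4]*100,v[5]*100]
        return np.mean(abs(I-(cut(a[:,0],a[:,1],e)&cut(b[:,0],b[:,1],e))))
    v=np.array([*init,.40,-1.1,1.1]); best=None
    for k,(sp,sa) in enumerate([(6,.05),(2,.02),(.7,.006)]):
        S=[v]+[v+np.eye(6)[i]*[sp,sp,sa,.05,.08,.08][i] for i in range(6)]
        r=minimize(cost,v,method="Nelder-Mead",options=dict(initial_simplex=S,maxiter=250,xatol=1e-3,fatol=1e-6)); v=r.x
    print("tray",v.round(4),"cost",round(r.fun,4),"yellow frac",I.mean().round(3))
    c,s=np.cos(v[2]),np.sin(v[2]); B=np.array([[c,-s],[s,c]])
    for n,o in dict(spanner=(-90,0),key=(0,-10),chisel=(86,-14),keygrasp=(0,2)).items(): print(n,(v[:2]+B@np.array(o)).round(1))
    return v
E
python3 - <<'E'
from trayfit import *
import pickle
p,P,R=pickle.load(open("p4.pkl","rb"))
occ=np.zeros((384,512),bool); occ[:,205:308]=1; occ[235:,:]=1; occ[:,:195]=1
v=fit(p,occ,[543,279,np.arctan2(-.79,-.6)])
# held spanner far jaw tips and shank
for uv in [(228,47),(292,48),(243,125),(271,125),(243,235),(271,235)]:
    X=ray(p,uv,P[2]+4.5); print(uv,(R.T@(X-P)).round(1))
E
```

```text
Traceback (most recent call last):
  File "trayfit.py", line 22, in fit
    I=cv2.remap(Y,uv[:,0].astype(np.float32).reshape(-1,1),uv[:,1].astype(np.float32).reshape(-1,1),cv2.INTER_LINEAR).ravel()
      ~~~~~~~~~^^^^^^^^^^^^^^^^^^^^^^^^^^^^^^^^^^^^^^^^^^^^^^^^^^^^^^^^^^^^^^^^^^^^^^^^^^^^^^^^^^^^^^^^^^^^^^^^^^^^^^
cv2.error: OpenCV(4.12.0) /io/opencv/modules/imgproc/src/imgwarp.cpp:1713: error: (-215:Assertion failed) dst.cols < SHRT_MAX && dst.rows < SHRT_MAX && src.cols < SHRT_MAX && src.rows < SHRT_MAX in function 'remap'
```

```bash
python3 - <<'E'
s=open("trayfit.py").read()
a=s.index("    I=cv2.remap"); b=s.index("\n",a)
s=s[:a]+"    from scipy.ndimage import map_coordinates\n    I=map_coordinates(Y,uv[:,::-1].T,order=1,mode='nearest')"+s[b:]
open("trayfit.py","w").write(s)
E
python3 - <<'E'
from trayfit import *
import pickle
p,P,R=pickle.load(open("p4.pkl","rb"))
occ=np.zeros((384,512),bool); occ[:,205:308]=1; occ[235:,:]=1; occ[:,:195]=1
v=fit(p,occ,[543,279,np.arctan2(-.79,-.6)])
occ[:,:290]=1
v=fit(p,occ,v[:3])
for uv in [(228,47),(292,48),(243,125),(271,125),(243,235),(271,235)]:
    X=ray(p,uv,P[2]+4.5); print(uv,(R.T@(X-P)).round(1))
E
```

```text
tray [ 5.427144e+02  2.761490e+02 -2.125800e+00  4.142000e-01 -1.137200e+00
  1.128600e+00] cost 0.0255 yellow frac 0.319
spanner [590.1 352.6]
key [534.2 281.4]
chisel [485.5 210.4]
keygrasp [544.4 275.1]
tray [ 5.430154e+02  2.767576e+02 -2.126000e+00  4.145000e-01 -1.125000e+00
  1.183500e+00] cost 0.0239 yellow frac 0.342
spanner [590.5 353.2]
key [534.5 282. ]
chisel [485.8 211.1]
keygrasp [544.7 275.7]
(228, 47) [ 98.6 -11.4  -4.5]
(292, 48) [98.2 15.3 -4.5]
(243, 125) [66.9 -5.6 -4.5]
(271, 125) [66.9  7.  -4.5]
(243, 235) [12.5 -6.3 -4.5]
(271, 235) [12.5  7.8 -4.5]
```

Run:
```python
from h import *
go([589,353.7,60],1.0156)
```

```text
j6 -0.63 cur [500.5 269.9 286.8] yaw 0.920 | turn az -0.096 then dx -0.0310 dy 0.1179 dz 0.2268 (m)  |d| 0.257
tilt [ 0.      0.0001 -0.    ]
```

>>> send_rows --pt "1 0 0 0 0 0 -0.096" --pt "1 -0.0062 0.0236 0.02 0 0 0" --pt "1 -0.0062 0.0236 0.04 0 0 0" --pt "1 -0.0062 0.0236 0.05 0 0 0" --pt "1 -0.0062 0.0236 0.05 0 0 0" --pt "1 -0.0062 0.0235 0.04 0 0 0" --pt "1 0 0 0.0268 0 0 0" --pt "1 0 0 0 0 0 0" --pt "1 0 0 0 0 0 0" --pt "1 0 0 0 0 0 0"

```text
time_s: 13.95
eef_pos: [589.6, 354.0, 61.9]
ee_rot: [0.001, 0.274, 0.962, 0.001]
force: [0.0, 0.3, -2.8]
grip_width: 0.135
grip_force: 60.7
```

Run:
```python
from trayfit import *
import pickle
P,R,s=pose()
print(s["grip_width"],s["grip_force"])
p=cap("wrist","w5.png"); pickle.dump((p,P,R),open("p5.pkl","wb"))
go([589,353.7,20],1.0156)
```

```text
0.13534914973243725 60.724124908447266
j6 -0.65 cur [589.5 354.   61.6] yaw 1.016 | turn az 0.000 then dx 0.0002 dy -0.0005 dz 0.0416 (m)  |d| 0.042
tilt [ 0.0019  0.0014 -0.    ]
```

View pics/w5.png

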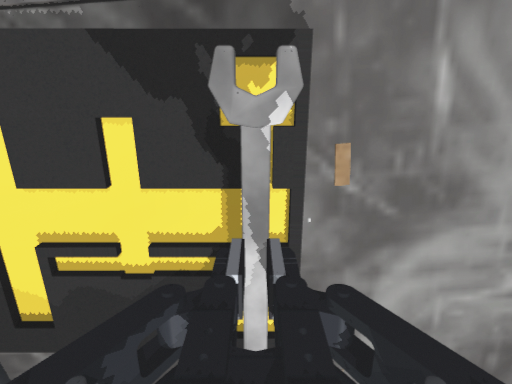

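The cut-out lies under the spanner. Its upper head pocket spans columns 220-295, and the spanner's shank is centred at about 256.

Run:
```python
from trayfit import *
import pickle
p,P,R=pickle.load(open("p5.pkl","rb"))
for uv,z in [((220.5,120),4),((294.5,120),4),((235,57),12),((236,125),4),((290,215),4),((290,190),4),((290,242),12)]:
    print(uv,z,(R.T@(ray(p,uv,z)-P)).round(1), ray(p,uv,z).round(1))
for uv in [(224,46),(290,46),(242,130),(271,130)]: print("sp",uv,(R.T@(ray(p,uv,P[2]+4.5)-P)).round(1))
occ=np.zeros((384,512),bool); occ[:,205:308]=1; occ[245:,:]=1
fit(p,occ,[543,276.5,-2.126])
```

```text
(220.5, 120) 4 [ 65.  -22.8  57.8] [522.5 368.9   4. ]
(294.5, 120) 4 [64.9 25.3 57.9] [547.9 409.8   4. ]
(235, 57) 12 [101.4 -12.   49.7] [497.2 397.2  12. ]
(236, 125) 4 [ 61.8 -12.8  57.8] [530.5 375.7   4. ]
(290, 215) 4 [-1.6 24.7 58. ] [604.1 374.2   4. ]
(290, 190) 4 [17.3 24.1 57.9] [587.8 383.6   4. ]
(290, 242) 12 [-19.   24.5  50. ] [618.8 364.8  12. ]
sp (224, 46) [ 99.  -13.1  -4.7]
sp (290, 46) [99.  14.3 -4.6]
sp (242, 130) [64.7 -6.1 -4.6]
sp (271, 130) [64.7  7.  -4.6]
tray [ 5.436331e+02  2.785173e+02 -2.128700e+00  3.871000e-01 -1.047500e+00
  1.097300e+00] cost 0.0119 yellow frac 0.243
spanner [591.3 354.9]
key [535.1 283.8]
chisel [486.2 213. ]
keygrasp [545.3 277.5]
```

>>> send_rows --pt "1 0.001 0.0003 0.01 0 0 0" --pt "1 0 0 0.015 0 0 0" --pt "1 0 0 0.012 0 0 0" --pt "1 0 0 0.004 0 0 0" --pt "1 0 0 0.004 0 0 0" --pt "1 0 0 0.004 0 0 0" --pt "1 0 0 0.004 0 0 0" --pt "1 0 0 0.002 0 0 0" --pt "1 0 0 0.0008 0 0 0" --pt "1 0 0 0 0 0 0"

```text
time_s: 15.25
eef_pos: [588.2, 354.7, 5.7]
ee_rot: [0.0, 0.274, 0.962, -0.0]
force: [-5.2, -2.6, 8.6]
grip_width: 0.134
grip_force: 62.0
```

Run:
```python
from h import *
P,R,s=pose(); print(P,s["force"],s["wrist_torque"],s["grip_width"])
p=cap("wrist","w6.png")
```

```text
[588.2288476  354.65129465   5.68012432] [-5.15372773 -2.55810418  8.55509009] [-0.44741137  0.94688545 -0.01196954] 0.13394335135568236
```

View pics/w6.png

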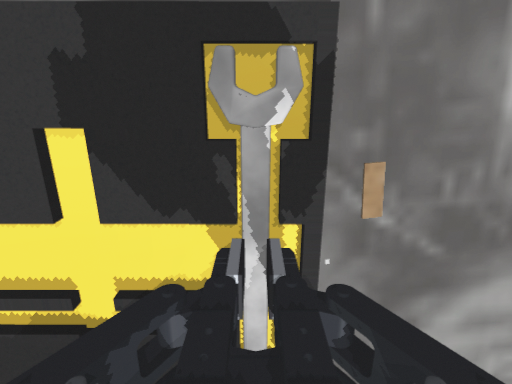

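The spanner sits inside its cut-out, with the pocket visible all round its head. I'll release it and go for the key.

>>> send_rows --pt "0.66 0 0 0 0 0 0" --pt "0.66 0 0 0 0 0 0" --pt "0.66 0 0 0 0 0 0" --pt "0.66 0 0 -0.005 0 0 0" --pt "0.66 0 0 -0.015 0 0 0" --pt "0.4 0 0 -0.04 0 0 0" --pt "0 0 0 -0.05 0 0 0" --pt "0 0 0 -0.05 0 0 0" --pt "0 0 0 -0.05 0 0 0" --pt "0 0 0 0 0 0 0"

```text
time_s: 16.55
eef_pos: [589.4, 355.1, 220.2]
ee_rot: [0.004, 0.274, 0.962, 0.003]
force: [-0.7, 0.9, -0.7]
grip_width: 0.497
grip_force: 0.0
```

Run:
```python
from h import *
p=cap("wrist","w7.png")
P,R,s=pose()
X=[ray(p,d["point"],4)[:2].round(1) for d in ctrl.landmark_of("spanner",p)[:1]];print(X)
go([540,-310,200],1.287)
```

```text
[array([587.6, 354.8])]
j6 -0.64 cur [588.1 354.6 214.6] yaw 1.016 | turn az -0.271 then dx -0.1399 dy -0.6514 dz 0.0146 (m)  |d| 0.666
tilt [ 0.0003  0.0003 -0.    ]
```

>>> send_rows --pt "0 0 0 0 0 0 -0.135" --pt "0 0 0 0 0 0 -0.136" --pt "0 -0.0117 -0.0543 0 0 0 0" --pt "0 -0.0117 -0.0543 0 0 0 0" --pt "0 -0.0117 -0.0543 0 0 0 0" --pt "0 -0.0117 -0.0543 0 0 0 0" --pt "0 -0.0117 -0.0543 0 0 0 0" --pt "0 -0.0117 -0.0543 0 0 0 0" --pt "0 -0.0117 -0.0543 0 0 0 0" --pt "0 -0.0117 -0.0543 0 0 0 0"

```text
time_s: 17.9
eef_pos: [555.5, -90.1, 213.0]
ee_rot: [-0.001, 0.141, 0.99, 0.0]
force: [0.7, 0.1, -0.1]
grip_width: 0.503
grip_force: 0.0
```

>>> send_rows --pt "0 -0.0117 -0.0543 0 0 0 0" --pt "0 -0.0117 -0.0543 0 0 0 0" --pt "0 -0.0117 -0.0543 0 0 0 0" --pt "0 -0.0117 -0.0543 0 0 0 0" --pt "0 0 0 0.05 0 0 0" --pt "0 0 0 0.04 0 0 0" --pt "0 0 0 0 0 0 0" --pt "0 0 0 0 0 0 0" --pt "0 0 0 0 0 0 0" --pt "0 0 0 0 0 0 0"

```text
time_s: 19.15
eef_pos: [540.9, -310.4, 125.4]
ee_rot: [0.001, 0.141, 0.99, -0.001]
force: [0.8, -0.3, 0.8]
grip_width: 0.499
grip_force: 0.0
```

Run:
```python
from h import *
p=cap("wrist","w8.png")
P,R,s=pose();print(P)
for d in ctrl.landmark_of("chuck_key",p)[:2]: print(d["score"],d["point"],ray(p,d["point"],0)[:2].round(1))
go([580.3,-308.8,4],1.287)
```

```text
[ 540.8361285  -310.33374546  125.08244971]
0.76 [272.0, 213.0] [ 570.7 -303.1]
j6 -2.00 cur [ 540.7 -310.3  124.8] yaw 1.287 | turn az 0.000 then dx -0.0376 dy 0.0125 dz 0.1208 (m)  |d| 0.127
tilt [-0.0004  0.0008  0.    ]
```

View pics/w8.png

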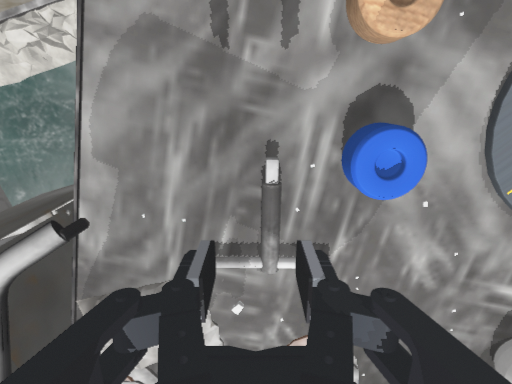

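The key's stem is upright in the picture, from the tip (272,158) to the end (270,272).

Run:
```python
from h import *
p=cap("wrist")
P,R,s=pose()
for n,uv,z in [("tip",(271.5,158.5),9),("tipjoint",(271,182),14),("stemend",(269.5,272),10),("stem mid",(270.5,225),18),("bar",(258,263),14)]:
    X=ray(p,uv,z); print(n,X.round(1),(R.T@(X-P)).round(1))
```

```text
tip [ 517.3 -289.4    9. ] [ 28.4  13.6 115.6]
tipjoint [ 536.3 -295.3   14. ] [  8.5  13.2 110.6]
stemend [ 625.9 -321.3   10. ] [-84.8  13.3 114.7]
stem mid [ 574.  -306.3   18. ] [-30.8  13.1 106.7]
bar [ 610.7 -328.7   14. ] [-72.3   1.9 110.7]
```

>>> send_rows --pt "0 -0.02 0.007 0.02 0 0 0" --pt "0 -0.02 0.0063 0.02 0 0 0" --pt "0 0 0 0.03 0 0 0" --pt "0 0 0 0.03 0 0 0" --pt "0 0 0 0.017 0 0 0" --pt "0 0 0 0.0035 0 0 0" --pt "0 0 0 0 0 0 0" --pt "1 0 0 0 0 0 0" --pt "1 0 0 0 0 0 0" --pt "1 0 0 0 0 0 0" --squeeze 70

```text
time_s: 20.55
eef_pos: [583.2, -309.2, 5.1]
ee_rot: [0.001, 0.141, 0.99, -0.001]
force: [-1.8, 0.1, 6.1]
grip_width: 0.175
grip_force: 68.5
```

>>> send_rows --pt "1 0 0 0 0 0 0" --pt "1 0 0 0 0 0 0" --pt "1 0 0 -0.02 0 0 0" --pt "1 0 0 -0.04 0 0 0" --pt "1 0 0 -0.05 0 0 0" --pt "1 0 0 -0.05 0 0 0" --pt "1 0 0 -0.05 0 0 0" --pt "1 0 0 -0.03 0 0 0" --pt "1 0 0 0 0 0 0" --pt "1 0 0 0 0 0 0"

```text
time_s: 21.8
eef_pos: [582.2, -308.2, 242.0]
ee_rot: [-0.001, 0.141, 0.99, 0.001]
force: [-0.7, -0.2, -3.0]
grip_width: 0.179
grip_force: 68.7
```

Run:
```python
from h import *
P,R,s=pose(); print(s["grip_width"])
# tray centre (543.6,278.5), key at y=-10 ; key grasp y=+12 -> tray y=+2
v=np.array([543.6,278.5]);a=-2.1287;u=np.array([-np.sin(a),np.cos(a)])
g=v+2*u; print(g)
go([*g,130],1.0129)
```

```text
0.17863387756075055
[545.29673358 277.44118218]
j6 -1.95 cur [ 582.2 -308.2  242. ] yaw 1.287 | turn az 0.274 then dx 0.3414 dy 0.4773 dz 0.1120 (m)  |d| 0.597
tilt [ 0.0011 -0.0027  0.    ]
```

>>> send_rows --pt "1 0 0 0 0 0 0.137" --pt "1 0 0 0 0 0 0.137" --pt "1 0.0341 0.0477 0 0 0 0" --pt "1 0.0341 0.0477 0 0 0 0" --pt "1 0.0341 0.0477 0 0 0 0" --pt "1 0.0341 0.0477 0 0 0 0" --pt "1 0.0341 0.0477 0 0 0 0" --pt "1 0.0341 0.0477 0 0 0 0" --pt "1 0.0341 0.0477 0 0 0 0" --pt "1 0.0341 0.0477 0 0 0 0"

```text
time_s: 23.05
eef_pos: [552.2, 161.3, 241.9]
ee_rot: [-0.001, 0.275, 0.961, -0.001]
force: [1.2, 0.8, -3.2]
grip_width: 0.173
grip_force: 68.9
```

>>> send_rows --pt "1 0.0341 0.0477 0.02 0 0 0" --pt "1 0.0341 0.0477 0.02 0 0 0" --pt "1 0 0 0.04 0 0 0" --pt "1 0 0 0.04 0 0 0" --pt "1 0 0 0.04 0 0 0" --pt "1 0 0 0 0 0 0" --pt "1 0 0 0 0 0 0" --pt "1 0 0 0 0 0 0" --pt "1 0 0 0 0 0 0" --pt "1 0 0 0 0 0 0"

```text
time_s: 24.3
eef_pos: [546.0, 276.6, 84.2]
ee_rot: [0.0, 0.275, 0.961, 0.0]
force: [-0.2, 0.2, -2.0]
grip_width: 0.176
grip_force: 69.0
```

Run:
```python
from trayfit import *
import pickle
P,R,s=pose(); print(P,s["grip_width"],s["grip_force"])
p=cap("wrist","w9.png"); pickle.dump((p,P,R),open("p9.pkl","wb"))
go([545.3,277.4,60],1.0129)
```

```text
[546.02388952 276.59350648  84.2375846 ] 0.1759131637562192 68.96214008331299
j6 -0.74 cur [546.  276.6  84.1] yaw 1.013 | turn az 0.000 then dx 0.0010 dy 0.0003 dz 0.0241 (m)  |d| 0.024
tilt [ 0.0004  0.0004 -0.    ]
```

View pics/w9.png

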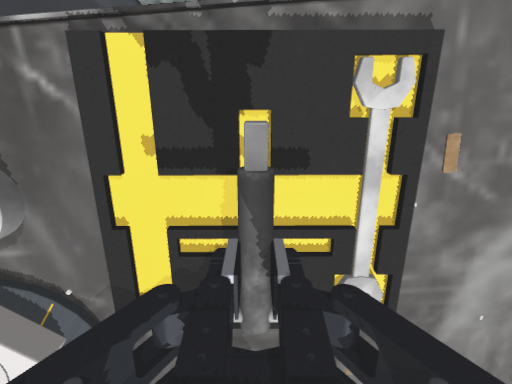

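The spanner is seated in its cut-out. The key's tip (245-270, row 122) hangs over its slot (239-271, top row 110).

Run:
```python
from trayfit import *
import pickle
p,P,R=pickle.load(open("p9.pkl","rb"))
f=lambda uv,z:(R.T@(ray(p,uv,z)-P)).round(1)
print("tip end",f((257.5,122),P[2]+3.9),"tip L",f((245,145),P[2]+9),f((270,145),P[2]+9),"joint",f((257,169),P[2]+8),"stem",f((238,205),P[2]+4),f((273,205),P[2]+4))
print("slot end",f((255,110),4),"L/R",f((239.5,140),4),f((271,140),4), "bar slot ends",f((180,245),4),f((331,245),4))
occ=np.zeros((384,512),bool); occ[:,225:280]=1; occ[230:,:]=1; occ[:,345:]=1
fit(p,occ,[543.5,278,-2.127])
```

```text
tip end [68.2  0.8 -3.9] tip L [58.6 -4.7 -9. ] [58.6  6.4 -9. ] joint [47.5  0.6 -8. ] stem [28.5 -8.7 -4. ] [28.5  8.5 -4. ]
slot end [70.4 -0.4 80.2] L/R [ 49.1 -11.9  80.2] [49.  11.4 80.2] bar slot ends [-37.1 -62.7  80.2] [-37.2  62.3  80.3]
tray [ 5.435715e+02  2.776159e+02 -2.128100e+00  3.926000e-01 -1.064400e+00
  1.133200e+00] cost 0.013 yellow frac 0.271
spanner [591.2 354. ]
key [535.1 282.9]
chisel [486.2 212. ]
keygrasp [545.3 276.6]
```

>>> send_rows --pt "1 0 -0.0005 0.02 0 0 0" --pt "1 0 0 0.02 0 0 0" --pt "1 0 0 0.012 0 0 0" --pt "1 0 0 0.005 0 0 0" --pt "1 0 0 0.005 0 0 0" --pt "1 0 0 0.005 0 0 0" --pt "1 0 0 0.004 0 0 0" --pt "1 0 0 0.003 0 0 0" --pt "1 0 0 0.0012 0 0 0" --pt "1 0 0 0 0 0 0"

```text
time_s: 25.6
eef_pos: [545.6, 276.2, 9.1]
ee_rot: [0.0, 0.275, 0.961, 0.0]
force: [-3.6, -0.7, 4.1]
grip_width: 0.177
grip_force: 69.9
```

Run:
```python
from h import *
P,R,s=pose(); print(P,s["force"],s["wrist_torque"],s["grip_width"])
p=cap("wrist","w10.png")
```

```text
[545.63115434 276.15833502   9.08446867] [-3.61175409 -0.72986662  4.08172091] [-0.20284265  0.52474833 -0.01036627] 0.17712108461094658
```

View pics/w10.png

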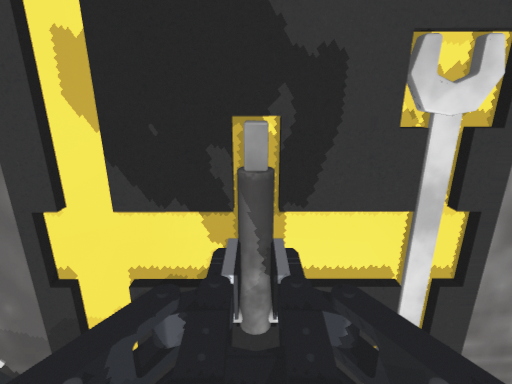

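The key lies in its T-slot. I'll release it and go to look at the blank.

>>> send_rows --pt "0.4 0 0 0 0 0 0" --pt "0.4 0 0 0 0 0 0" --pt "0.4 0 0 0 0 0 0" --pt "0.4 0 0 -0.01 0 0 0" --pt "0.3 0 0 -0.03 0 0 0" --pt "0.2 0 0 -0.05 0 0 0" --pt "0 0 0 -0.06 0 0 0" --pt "0 0 0 -0.06 0 0 0" --pt "0 0 0 -0.03 0 0 0" --pt "0 0 0 0 0 0 0"

```text
time_s: 26.9
eef_pos: [546.2, 276.4, 251.6]
ee_rot: [0.002, 0.275, 0.961, 0.001]
force: [0.2, 0.9, -0.4]
grip_width: 0.506
grip_force: 0.0
```

Run:
```python
from h import *
P,R,s=pose()
p=cap("wrist","w11.png")
for q in ["chuck_key","spanner"]: print([ray(p,d["point"],4)[:2].round(1) for d in ctrl.landmark_of(q,p)[:1]])
go([490,5,250],np.pi/2)
```

```text
[array([537.4, 275. ])]
[array([488.7, 217.4])]
j6 -0.74 cur [545.1 276.  247.3] yaw 1.013 | turn az -0.558 then dx 0.0551 dy -0.2710 dz -0.0027 (m)  |d| 0.277
tilt [-0.0016 -0.0015 -0.    ]
```

>>> send_rows --pt "0 0 0 0 0 0 -0.1395" --pt "0 0 0 0 0 0 -0.1395" --pt "0 0 0 0 0 0 -0.1395" --pt "0 0 0 0 0 0 -0.1395" --pt "0 0.011 -0.0542 0 0 0 0" --pt "0 0.011 -0.0542 0 0 0 0" --pt "0 0.011 -0.0542 0 0 0 0" --pt "0 0.011 -0.0542 0 0 0 0" --pt "0 0.011 -0.0542 0 0 0 0" --pt "0 0 0 0 0 0 0"

```text
time_s: 28.3
eef_pos: [489.8, 2.4, 247.4]
ee_rot: [-0.001, 0.002, 1.0, 0.0]
force: [0.0, -0.1, -0.1]
grip_width: 0.499
grip_force: 0.0
```

```bash
cat > bfit.py <<'E'
from h import *
from scipy.optimize import minimize
from scipy.ndimage import map_coordinates
def rect(p,c,z,half=120,step=0.5):
    """rectified image of plane z about c: X along rows? returns img, coords"""
    g=np.arange(-half,half+step/2,step); X,Y=np.meshgrid(c[0]+g,c[1]+g,indexing="ij")
    uv=proj(p,np.c_[X.ravel(),Y.ravel(),np.full(X.size,z)])
    I=np.stack([map_coordinates(p["img"][...,k].astype(float),uv[:,::-1].T,order=1,mode="nearest") for k in range(3)],1)
    return I,X.ravel(),Y.ravel()
def local(X,Y,v):
    c,s=np.cos(v[2]),np.sin(v[2]); x,y=X-v[0],Y-v[1]; return c*x+s*y,-s*x+c*y
def opt(cost,v,sp):
    for k in (1,.4,.15):
        S=[v]+[v+np.eye(3)[i]*np.array(sp)[i]*k for i in range(3)]
        r=minimize(cost,v,method="Nelder-Mead",options=dict(initial_simplex=S,maxiter=300,xatol=1e-3,fatol=1e-7)); v=r.x
    return v,r.fun
def blank(p,init,th0):
    I,X,Y=rect(p,init,40,90)
    v=I.min(1); W=np.clip((v-150)/60,0,1)
    best=None
    for th in np.arange(th0-.8,th0+.8,.2):
        def cost(q):
            a,b=local(X,Y,q); m=np.maximum(abs(a),abs(b)); s=np.clip((48-m)/1+.5,0,1); return np.mean(abs(s-W))
        r=opt(cost,np.array([*init,th]),[12,12,.15])
        if best is None or r[1]<best[1]: best=r
    q=best[0]; q[2]=(q[2]-th0+np.pi/4)%(np.pi/2)-np.pi/4+th0
    print("blank",q.round(3),"cost",round(best[1],4)); return q
def square(p,init,th0,bl=None):
    I,X,Y=rect(p,init,10,100)
    hsv=cv2.cvtColor(I.reshape(1,-1,3).astype(np.uint8),cv2.COLOR_RGB2HSV)[0].astype(float)
    W=np.clip((hsv[:,1]-80)/60,0,1)*((hsv[:,0]>15)&(hsv[:,0]<38))*(hsv[:,2]>90)
    W[np.hypot(X-init[0],Y-init[1])>100]=0
    vis=np.ones(len(W),bool)
    if bl is not None: # hide what the blank (10..40mm) shadows
        C=-np.array(p["R"]).T@np.array(p["t"]).ravel()
        for z in (10,20,30,40):
            f=(z-10)/(C[2]-10); a,b=local(X+(C[0]-X)*f,Y+(C[1]-Y)*f,bl); vis&=np.maximum(abs(a),abs(b))>49
    best=None
    for th in np.arange(th0-.2,th0+.21,.1):
        def cost(q):
            a,b=local(X,Y,q); m=np.maximum(abs(a),abs(b)); s=np.clip(2.2-abs(m-51.5),0,1)
            l=np.clip(1.5-np.minimum(abs(a),abs(b)),0,1)*(m>53)*(m<80)
            return np.mean((abs(np.maximum(s,0)-W)*(m<53.5)*3+ (m>=53.5)*abs(l-W))[vis])
        r=opt(cost,np.array([*init,th]),[8,8,.1])
        if best is None or r[1]<best[1]: best=r
    q=best[0]; print("square",q.round(3),"cost",round(best[1],4),"W",W.mean().round(4)); return q
E
python3 - <<'E'
from bfit import *
import pickle
P,R,s=pose(); print(P)
p=cap("wrist","w12.png"); pickle.dump((p,P,R),open("p12.pkl","wb"))
for q in ["blank","faceplate","chuck","weight"]: print(q,[(round(d["score"],2),np.round(d["point"]).tolist(),ray(p,d["point"],10 if q=="blank" else 0)[:2].round().tolist()) for d in ctrl.landmark_of(q,p)[:2]])
b=blank(p,[538,5],0.3); sq=square(p,[563,6],0.3,b)
im=p["img"].copy()
def poly(c,h,z,col):
    a=np.array([[-h,-h],[h,-h],[h,h],[-h,h]]);cc,ss=np.cos(c[2]),np.sin(c[2]);w=a@np.array([[cc,ss],[-ss,cc]])+c[:2]
    cv2.polylines(im,[proj(p,np.c_[w,np.full(4,z)]).round().astype(int)],True,col,1)
poly(b,48,40,(255,0,0));poly(sq,50,10,(0,255,0));poly(sq,53,10,(0,255,0))
cv2.imwrite("pics/f12.png",cv2.resize(im[60:340,130:400],None,fx=2,fy=2)[:,:,::-1])
E
```

```text
[489.77501519   2.4175949  247.42027989]
blank [(0.91, [260.0, 198.0], [538.0, 8.0])]
faceplate []
chuck [(0.74, [119.0, 108.0], [421.0, -170.0]), (0.73, [29.0, 28.0], [331.0, -261.0])]
weight [(0.79, [328.0, 114.0], [430.0, 93.0])]
blank [5.37328e+02 1.28200e+00 3.96000e-01] cost 0.0127
square [5.47835e+02 1.09300e+00 3.96000e-01] cost 0.0465 W 0.0272
```

View pics/f12.png

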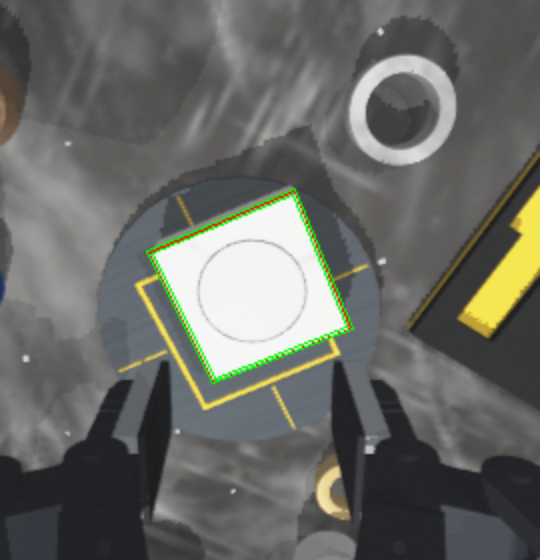

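The blank's fitted outline matches the picture. The square's fit is wrong: its real visible corners are at crop (137,285), (205,407) and (339,353). I'll refit with distances to the lines.

```bash
cat >> bfit.py <<'E'
def square(p,init,th0,bl=None,rad=85):
    I,X,Y=rect(p,init,10,rad)
    hsv=cv2.cvtColor(I.reshape(1,-1,3).astype(np.uint8),cv2.COLOR_RGB2HSV)[0].astype(float)
    k=(hsv[:,1]>80)&(hsv[:,0]>15)&(hsv[:,0]<38)&(hsv[:,2]>90)&(np.hypot(X-init[0],Y-init[1])<rad)
    x,y=X[k],Y[k]
    def cost(q):
        a,b=map(abs,local(x,y,q)); m,n=np.maximum(a,b),np.minimum(a,b)
        d=np.minimum(abs(m-51.5),np.where(m>51.5,n,99)); return np.mean(np.minimum(d,6)**2)
    best=min((opt(cost,np.array([init[0],init[1],th]),[8,8,.08]) for th in (th0-.1,th0,th0+.1)),key=lambda r:r[1])
    q=best[0]; print("square",q.round(3),"rms",np.sqrt(best[1]).round(2),"n",k.sum()); return q
def faceplate_circle(p): pass
def rel(b,s):
    d=b[:2]-s[:2]; print("blank-square world",d.round(1),"in square",np.array(local(*b[:2],s)).round(1),"ang",round((b[2]-s[2]+np.pi/4)%(np.pi/2)-np.pi/4,3))
E
python3 - <<'E'
from bfit import *
import pickle
p,P,R=pickle.load(open("p12.pkl","rb"))
w=[ray(p,uv,10)[:2] for uv in [(198.5,202.5),(232.5,263.5),(299.5,236.5)]]
c=(w[0]+w[2])/2; d=w[1]-w[0]; print(np.array(w).round(1),c,np.linalg.norm(w[1]-w[0]),np.linalg.norm(w[2]-w[1]),np.arctan2(d[1],d[0]))
b=blank(p,[538,5],0.3); sq=square(p,c,np.arctan2(d[1],d[0]),b); rel(b,sq)
E
```

```text
[[543.6 -75.4]
 [637.1 -32.2]
 [594.7  62.8]] [569.13772576  -6.30758636] 102.94367772165907 104.02348162217456 0.43225661859180814
blank [5.37328e+02 1.28200e+00 3.96000e-01] cost 0.0127
square [ 5.68514e+02 -7.17500e+00  4.26000e-01] rms 1.23 n 5215
blank-square world [-31.2   8.5] in square [-24.9  20.6] ang -0.03
```

```bash
cat >> bfit.py <<'E'
SQ=np.array([568.5,-7.2,0.426])
def sqw(a,b,S=SQ):
    c,s=np.cos(S[2]),np.sin(S[2]); return np.array([S[0]+c*a-s*b,S[1]+s*a+c*b])
E
python3 - <<'E'
from bfit import *
go([*sqw(-100,20.6),15],1.997)
E
```

```text
j6 -1.80 cur [490.7   6.1 248.1] yaw 1.573 | turn az -0.424 then dx 0.0347 dy -0.0237 dz 0.2331 (m)  |d| 0.237
tilt [ 0.0003 -0.0008  0.    ]
```

>>> send_rows --pt "0 0 0 0 0 0 -0.141" --pt "0 0 0 0 0 0 -0.141" --pt "0 0 0 0 0 0 -0.142" --pt "0 0.0174 -0.0118 0.03 0 0 0" --pt "0 0.0173 -0.0119 0.05 0 0 0" --pt "0 0 0 0.05 0 0 0" --pt "0 0 0 0.05 0 0 0" --pt "0 0 0 0.04 0 0 0" --pt "0 0 0 0.013 0 0 0" --pt "0 0 0 0 0 0 0"

```text
time_s: 29.8
eef_pos: [469.0, -30.3, 15.6]
ee_rot: [-0.0, -0.211, 0.977, 0.0]
force: [0.3, -0.7, 1.0]
grip_width: 0.5
grip_force: 0.0
```

>>> send_rows --pt "0 -0.005 0 0 0 0 0" --pt "0 -0.005 0 0 0 0 0" --pt "0 -0.003 0 0 0 0 0" --pt "0 -0.003 0 0 0 0 0" --pt "0 -0.003 0 0 0 0 0" --pt "0 -0.003 0 0 0 0 0" --pt "0 -0.003 0 0 0 0 0" --pt "0 -0.003 0 0 0 0 0" --pt "0 0 0 0 0 0 0" --pt "0 0 0 0 0 0 0"

```text
time_s: 31.05
eef_pos: [494.6, -19.1, 15.4]
ee_rot: [0.0, -0.21, 0.978, -0.0]
force: [-0.4, 0.6, -0.3]
grip_width: 0.5
grip_force: 0.0
```

Run:
```python
from bfit import *
P,R,s=pose(); print(P,np.round(local(P[0],P[1],SQ),1),s["force"])
p=cap("wrist","w13.png"); b=blank(p,[545,8],.426); rel(b,SQ)
```

```text
[494.59829903 -19.13708548  15.44859951] [-72.2  19.7] [-0.43587698  0.57240314 -0.34414008]
blank [ 3.50333e+02 -4.80000e+01  2.20000e-02] cost 0.0575
blank-square world [-218.2  -40.8] in square [-215.5   53. ] ang -0.404
```

>>> send_rows --pt "0 -0.003 0 0 0 0 0" --pt "0 -0.003 0 0 0 0 0" --pt "0 -0.003 0 0 0 0 0" --pt "0 -0.002 0 0 0 0 0" --pt "0 0 0 0 0 0 0" --pt "0 0.005 0 0 0 0 0" --pt "0 0.015 0 0 0 0 0" --pt "0 0.015 0 -0.04 0 0 0" --pt "0 0 0 -0.05 0 0 0" --pt "0 0 0 -0.05 0 0 0"

```text
time_s: 32.35
eef_pos: [472.1, -29.2, 157.2]
ee_rot: [0.0, -0.21, 0.978, -0.0]
force: [0.5, -0.9, -0.2]
grip_width: 0.499
grip_force: 0.0
```

>>> send_rows --pt "0 0 0 -0.05 0 0 0" --pt "0 0 0 -0.04 0 0 0" --pt "0 0 0 0 0 0 0" --pt "0 0 0 0 0 0 0" --pt "0 0 0 0 0 0 0" --pt "0 0 0 0 0 0 0" --pt "0 0 0 0 0 0 0" --pt "0 0 0 0 0 0 0" --pt "0 0 0 0 0 0 0" --pt "0 0 0 0 0 0 0"

```text
time_s: 33.6
eef_pos: [472.4, -29.1, 245.5]
ee_rot: [0.0, -0.211, 0.978, -0.0]
force: [-0.1, 0.3, -0.1]
grip_width: 0.502
grip_force: 0.0
```

Run:
```python
from bfit import *
P,R,s=pose(); print(P,np.round(local(P[0],P[1],SQ),1))
p=cap("wrist","w14.png"); b=blank(p,[555,10],.426); sq=square(p,SQ[:2],.426); rel(b,sq); rel(b,SQ)
```

```text
[472.44384771 -29.13863275 245.51683453] [-96.5  19.7]
blank [5.56546e+02 1.11390e+01 4.25000e-01] cost 0.0076
square [ 5.68624e+02 -7.26700e+00  4.26000e-01] rms 1.15 n 4025
blank-square world [-12.1  18.4] in square [-3.4 21.8] ang -0.0
blank-square world [-12.   18.3] in square [-3.3 21.6] ang -0.001
```

Run:
```python
from bfit import *
go([*sqw(-3.4,95),15],0.426)
```

```text
j6 -2.30 cur [472.4 -29.1 245.5] yaw 1.995 | turn az 1.569 then dx 0.0753 dy 0.0931 dz 0.2305 (m)  |d| 0.260
tilt [-0.  0.  0.]
```

>>> send_rows --pt "0 0 0 0 0 0 0.1743" --pt "0 0 0 0 0 0 0.1743" --pt "0 0 0 0 0 0 0.1743" --pt "0 0 0 0 0 0 0.1743" --pt "0 0 0 0 0 0 0.1743" --pt "0 0 0 0 0 0 0.1743" --pt "0 0 0 0 0 0 0.1743" --pt "0 0 0 0 0 0 0.1743" --pt "0 0 0 0 0 0 0.1746" --pt "0 0 0 0 0 0 0"

```text
time_s: 34.9
eef_pos: [472.4, -29.1, 245.5]
ee_rot: [0.0, 0.541, 0.841, -0.0]
force: [0.2, 0.3, 0.9]
grip_width: 0.503
grip_force: 0.0
```

>>> send_rows --pt "0 0.0251 0.031 0 0 0 0" --pt "0 0.0251 0.031 0.02 0 0 0" --pt "0 0.0251 0.0311 0.02 0 0 0" --pt "0 0 0 0.04 0 0 0" --pt "0 0 0 0.04 0 0 0" --pt "0 0 0 0.04 0 0 0" --pt "0 0 0 0.04 0 0 0" --pt "0 0 0 0.02 0 0 0" --pt "0 0 0 0.0105 0 0 0" --pt "0 0 0 0 0 0 0"

```text
time_s: 36.15
eef_pos: [526.1, 77.9, 14.9]
ee_rot: [-0.0, 0.541, 0.841, -0.0]
force: [-0.2, -0.1, 0.5]
grip_width: 0.502
grip_force: 0.0
```

Run:
```python
from bfit import *
P,R,s=pose(); print(P,np.round(local(P[0],P[1],SQ),1))
go([*sqw(-3.4,58.5),15],0.426)
```

```text
[526.10530031  77.91203432  14.92362445] [-3.4 95. ]
j6 -0.50 cur [526.1  77.9  14.9] yaw 0.428 | turn az 0.002 then dx -0.0365 dy 0.0000 dz -0.0001 (m)  |d| 0.037
tilt [-0.0003 -0.0002 -0.    ]
```

>>> send_rows --pt "0 -0.005 0 0 0 0 0" --pt "0 -0.005 0 0 0 0 0" --pt "0 -0.0035 0 0 0 0 0" --pt "0 -0.0035 0 0 0 0 0" --pt "0 -0.0035 0 0 0 0 0" --pt "0 -0.0035 0 0 0 0 0" --pt "0 -0.0035 0 0 0 0 0" --pt "0 -0.0035 0 0 0 0 0" --pt "0 -0.0035 0 0 0 0 0" --pt "0 -0.002 0 0 0 0 0"

```text
time_s: 37.4
eef_pos: [541.3, 44.5, 15.0]
ee_rot: [0.0, 0.542, 0.841, 0.0]
force: [-1.7, 5.1, 2.8]
grip_width: 0.502
grip_force: 2.2
```

>>> send_rows --pt "0 0 0 0 0 0 0" --pt "0 0.005 0 0 0 0 0" --pt "0 0.015 0 0 0 0 0" --pt "0 0.015 0 -0.04 0 0 0" --pt "0 0 0 -0.05 0 0 0" --pt "0 0 0 -0.05 0 0 0" --pt "0 0 0 -0.05 0 0 0" --pt "0 0 0 -0.04 0 0 0" --pt "0 0 0 0 0 0 0" --pt "0 0 0 0 0 0 0"

```text
time_s: 38.65
eef_pos: [526.1, 77.0, 243.9]
ee_rot: [-0.001, 0.541, 0.841, -0.0]
force: [0.0, -1.3, 0.3]
grip_width: 0.502
grip_force: 0.0
```

Run:
```python
from bfit import *
P,R,s=pose(); print(P,np.round(local(P[0],P[1],SQ),1))
p=cap("wrist","w15.png"); b=blank(p,[565,-7],.426); sq=square(p,SQ[:2],.426); rel(b,sq); rel(b,SQ)
```

```text
[526.07218459  77.04728862 243.86038556] [-3.8 94.3]
blank [ 5.67169e+02 -8.96700e+00  4.27000e-01] cost 0.0097
square [ 5.68656e+02 -6.86400e+00  4.26000e-01] rms 1.09 n 4671
blank-square world [-1.5 -2.1] in square [-2.2 -1.3] ang 0.001
blank-square world [-1.3 -1.8] in square [-1.9 -1.1] ang 0.001
```

Run:
```python
from bfit import *
go([*sqw(-85,-1.3),15],1.997)
```

```text
j6 -0.50 cur [526.   76.9 243.5] yaw 0.426 | turn az -1.571 then dx 0.0811 dy -0.0954 dz 0.2285 (m)  |d| 0.261
tilt [-0.0023 -0.0012 -0.    ]
```

>>> send_rows --pt "0 0 0 0 0 0 -0.1745" --pt "0 0 0 0 0 0 -0.1745" --pt "0 0 0 0 0 0 -0.1745" --pt "0 0 0 0 0 0 -0.1745" --pt "0 0 0 0 0 0 -0.1745" --pt "0 0 0 0 0 0 -0.1745" --pt "0 0 0 0 0 0 -0.1745" --pt "0 0 0 0 0 0 -0.1745" --pt "0 0 0 0 0 0 -0.175" --pt "0 0 0 0 0 0 0"

```text
time_s: 39.95
eef_pos: [526.3, 76.7, 243.8]
ee_rot: [-0.001, -0.211, 0.978, 0.0]
force: [0.2, 0.0, 0.4]
grip_width: 0.504
grip_force: 0.0
```

>>> send_rows --pt "0 0.027 -0.0318 0 0 0 0" --pt "0 0.027 -0.0318 0 0 0 0" --pt "0 0.0271 -0.0318 0.02 0 0 0" --pt "0 0 0 0.04 0 0 0" --pt "0 0 0 0.045 0 0 0" --pt "0 0 0 0.045 0 0 0" --pt "0 0 0 0.045 0 0 0" --pt "0 0 0 0.023 0 0 0" --pt "0 0 0 0.0105 0 0 0" --pt "0 0 0 0 0 0 0"

```text
time_s: 41.2
eef_pos: [492.2, -43.8, 16.3]
ee_rot: [-0.0, -0.211, 0.978, 0.0]
force: [0.1, -0.1, 0.3]
grip_width: 0.5
grip_force: 0.0
```

Run:
```python
from bfit import *
P,R,s=pose(); print(P,np.round(local(P[0],P[1],SQ),1))
go([*sqw(-57.8,-1.3),15],1.997)
```

```text
[492.16055719 -43.77385721  16.29786774] [-84.6  -1.8]
j6 -2.32 cur [492.2 -43.8  16.3] yaw 1.995 | turn az -0.002 then dx -0.0268 dy 0.0005 dz 0.0013 (m)  |d| 0.027
tilt [ 0.0005 -0.0006  0.    ]
```

>>> send_rows --pt "0 -0.005 0 0 0 0 0" --pt "0 -0.005 0 0 0 0 0" --pt "0 -0.005 0 0 0 0 0" --pt "0 -0.003 0 0 0 0 0" --pt "0 -0.003 0 0 0 0 0" --pt "0 -0.002 0 0 0 0 0" --pt "0 -0.002 0 0 0 0 0" --pt "0 -0.001 0 0 0 0 0" --pt "0 -0.0008 0 0 0 0 0" --pt "0 0 0 0 0 0 0"

```text
time_s: 42.45
eef_pos: [516.7, -32.8, 16.5]
ee_rot: [-0.0, -0.211, 0.977, 0.0]
force: [-3.1, -1.4, 1.6]
grip_width: 0.497
grip_force: 1.6
```

>>> send_rows --pt "0 0 0 0 0 0 0" --pt "0 0.005 0 0 0 0 0" --pt "0 0.015 0 0 0 0 0" --pt "0 0.02 0 -0.04 0 0 0" --pt "0 0 0 -0.05 0 0 0" --pt "-1 0 0 -0.05 0 0 0" --pt "-1 0 0 -0.05 0 0 0" --pt "-1 0 0 -0.04 0 0 0" --pt "-1 0 0 0 0 0 0" --pt "-1 0 0 0 0 0 0"

```text
time_s: 43.7
eef_pos: [480.0, -49.2, 245.5]
ee_rot: [-0.0, -0.211, 0.977, 0.0]
force: [0.2, -0.0, -0.2]
grip_width: 0.998
grip_force: 0.0
```

```bash
cat >> bfit.py <<'E'
def circ(p,c,z,r,mask,ri=0):
    """fit disc/ring of radius r at height z; mask(hsv)->bool"""
    I,X,Y=rect(p,c,z,r+30); hsv=cv2.cvtColor(I.reshape(1,-1,3).astype(np.uint8),cv2.COLOR_RGB2HSV)[0].astype(int)
    W=mask(hsv).astype(float)
    def cost(q):
        d=np.hypot(X-q[0],Y-q[1]); s=np.clip(r-d+.5,0,1)*np.clip(d-ri+.5,0,1); return np.mean(abs(s-W)*(d>=0 if ri else 1))
    best=min((opt(cost,np.array([c[0]+i,c[1]+j,0]),[8,8,.1]) for i in(-8,8) for j in (-8,8)),key=lambda r:r[1])
    print("circ",best[0][:2].round(1),"cost",round(best[1],4),"W",W.mean().round(3)); return best[0][:2]
wood=lambda h:(h[:,0]>3)&(h[:,0]<22)&(h[:,1]>70)&(h[:,2]>110)
steel=lambda h:(h[:,1]<40)&(h[:,2]>140)
E
python3 - <<'E'
from bfit import *
P,R,s=pose(); print(P,np.round(local(P[0],P[1],SQ),1))
p=cap("wrist","w16.png"); b=blank(p,[565,-7],.426); sq=square(p,SQ[:2],.426); rel(b,sq); rel(b,SQ)
for q in ["chuck","weight"]: print(q,[(round(d["score"],2),np.round(d["point"]).tolist(),ray(p,d["point"],0)[:2].round().tolist()) for d in ctrl.landmark_of(q,p)[:4]])
circ(p,[421,-171],34,31,wood); circ(p,[430,93],24,32,steel,16)
go([380,-172,200],np.pi/2)
E
```

```text
[479.95420224 -49.2066972  245.53612518] [-98.   -1.7]
blank [ 5.6957e+02 -9.2180e+00  4.2500e-01] cost 0.0061
square [ 5.68747e+02 -7.22900e+00  4.25000e-01] rms 1.15 n 4815
blank-square world [ 0.8 -2. ] in square [-0.1 -2.2] ang -0.0
blank-square world [ 1.1 -2. ] in square [ 0.1 -2.3] ang -0.001
chuck [(0.94, [134.0, 159.0], [543.0, -196.0]), (0.76, [182.0, 80.0], [426.0, -172.0]), (0.23, [442.0, 287.0], [539.0, 288.0])]
weight [(0.93, [370.0, 169.0], [427.0, 93.0])]
circ [ 424. -171.] cost 0.0216 W 0.18
circ [430.5  90.5] cost 0.0537 W 0.119
j6 -2.34 cur [479.9 -49.2 245.3] yaw 1.997 | turn az 0.426 then dx 0.0999 dy -0.1228 dz 0.0453 (m)  |d| 0.165
tilt [ 0.0016 -0.0015  0.    ]
```

Run:
```python
from bfit import *
go([*sqw(0,-85),16],0.425)
```

```text
j6 -2.34 cur [479.9 -49.2 245.3] yaw 1.997 | turn az -1.570 then dx 0.0833 dy -0.0981 dz 0.2293 (m)  |d| 0.263
tilt [ 0.0016 -0.0015  0.    ]
```

>>> send_rows --pt "0 0 0 0 0 0 0.1745" --pt "0 0 0 0 0 0 0.1745" --pt "0 0 0 0 0 0 0.1745" --pt "0 0 0 0 0 0 0.1745" --pt "0 0 0 0 0 0 0.1745" --pt "0 0 0 0 0 0 0.1745" --pt "0 0 0 0 0 0 0.1745" --pt "0 0 0 0 0 0 0.1745" --pt "0 0 0 0 0 0 0.176" --pt "0 0 0 0 0 0 0"

```text
time_s: 45.1
eef_pos: [480.1, -49.3, 245.8]
ee_rot: [-0.001, 0.541, 0.841, -0.0]
force: [-0.4, 0.2, -0.3]
grip_width: 0.502
grip_force: 0.0
```

>>> send_rows --pt "0 -0.0278 0.0327 0 0 0 0" --pt "0 -0.0278 0.0327 0 0 0 0" --pt "0 -0.0277 0.0327 0.02 0 0 0" --pt "0 0 0 0.04 0 0 0" --pt "0 0 0 0.045 0 0 0" --pt "0 0 0 0.045 0 0 0" --pt "0 0 0 0.045 0 0 0" --pt "0 0 0 0.023 0 0 0" --pt "0 0 0 0.011 0 0 0" --pt "0 0 0 0 0 0 0"

```text
time_s: 46.35
eef_pos: [603.9, -84.7, 17.2]
ee_rot: [-0.0, 0.541, 0.841, -0.0]
force: [-0.3, -0.0, 0.4]
grip_width: 0.499
grip_force: 0.0
```

Run:
```python
from bfit import *
P,R,s=pose(); print(P,np.round(local(P[0],P[1],SQ),1))
go([*sqw(0,-57.8),16],.425)
```

```text
[603.92300051 -84.70482738  17.24496759] [  0.2 -85.2]
j6 -0.76 cur [603.9 -84.7  17.2] yaw 0.427 | turn az 0.002 then dx 0.0274 dy -0.0003 dz 0.0012 (m)  |d| 0.027
tilt [-0.0005 -0.0004 -0.    ]
```

>>> send_rows --pt "0 0.005 0 0 0 0 0" --pt "0 0.005 0 0 0 0 0" --pt "0 0.005 0 0 0 0 0" --pt "0 0.003 0 0 0 0 0" --pt "0 0.003 0 0 0 0 0" --pt "0 0.002 0 0 0 0 0" --pt "0 0.002 0 0 0 0 0" --pt "0 0.001 0 0 0 0 0" --pt "0 0.0008 0 0 0 0 0" --pt "0 0 0 0 0 0 0"

```text
time_s: 47.6
eef_pos: [593.1, -60.5, 17.5]
ee_rot: [0.0, 0.542, 0.84, -0.0]
force: [0.0, -2.0, -0.9]
grip_width: 0.503
grip_force: 1.1
```

>>> send_rows --pt "0 0 0 0 0 0 0" --pt "0 -0.005 0 0 0 0 0" --pt "0 -0.015 0 0 0 0 0" --pt "0 -0.02 0 -0.04 0 0 0" --pt "0 0 0 -0.05 0 0 0" --pt "-1 0 -0.03 -0.05 0 0 0" --pt "-1 0 -0.04 -0.05 0 0 0" --pt "-1 0 -0.04 -0.04 0 0 0" --pt "-1 0 0 0 0 0 0" --pt "-1 0 0 0 0 0 0"

```text
time_s: 48.85
eef_pos: [510.3, -142.0, 245.7]
ee_rot: [-0.0, 0.542, 0.84, 0.0]
force: [0.0, 0.1, 0.3]
grip_width: 1.001
grip_force: 0.0
```

Run:
```python
from bfit import *
P,R,s=pose(); print(P,np.round(local(P[0],P[1],SQ),1))
p=cap("wrist","w17.png"); b=blank(p,[565,-7],.426); sq=square(p,SQ[:2],.426); rel(b,sq); rel(b,SQ)
circ(p,[424,-171],34,31,wood)
go([380,-172,200],np.pi/2)
```

```text
[ 510.25774089 -142.02197865  245.70967625] [-108.7  -98.7]
blank [ 5.70001e+02 -7.99700e+00  4.29000e-01] cost 0.0114
square [ 5.6906e+02 -7.6450e+00  4.2400e-01] rms 1.03 n 4185
blank-square world [ 0.9 -0.4] in square [ 0.7 -0.7] ang 0.005
blank-square world [ 1.5 -0.8] in square [ 1.  -1.3] ang 0.003
circ [ 426.2 -171. ] cost 0.0244 W 0.182
j6 -0.92 cur [ 510.3 -141.7  245.1] yaw 0.425 | turn az -1.146 then dx 0.1303 dy -0.0303 dz 0.0451 (m)  |d| 0.141
tilt [-0.0011 -0.0017 -0.    ]
```

```bash
cat >> bfit.py <<'E'
def solid(p,c,z0,h,r,mask):
    """fit upright cylinder silhouette, base z0"""
    z=z0+h; half=r+40; I,X,Y=rect(p,c,z,half); n=int(np.sqrt(len(X)))
    hsv=cv2.cvtColor(I.reshape(1,-1,3).astype(np.uint8),cv2.COLOR_RGB2HSV)[0].astype(int)
    M=cv2.morphologyEx(mask(hsv).reshape(n,n).astype(np.uint8),cv2.MORPH_OPEN,np.ones((5,5)))
    cs,_=cv2.findContours(M,cv2.RETR_EXTERNAL,cv2.CHAIN_APPROX_NONE); k=max(cs,key=cv2.contourArea)
    W=cv2.drawContours(np.zeros_like(M),[k],-1,1,-1).ravel().astype(float)
    C=-np.array(p["R"]).T@np.array(p["t"]).ravel()
    def cost(q,full=True):
        s=0
        for zz in np.linspace(z0,z,6):
            f=(z-zz)/(C[2]-zz); d=np.hypot(X-(q[0]+(C[0]-q[0])*f),Y-(q[1]+(C[1]-q[1])*f)); s=np.maximum(s,np.clip((r*(1-f)-d)+.5,0,1))
        return np.mean(abs(s-W))
    best=min((opt(cost,np.array([c[0]+i,c[1]+j,0.]),[6,6,.1]) for i,j in((-6,0),(6,0),(0,6))),key=lambda r:r[1])
    print("solid",best[0][:2].round(1),"cost",round(best[1],4),"W",W.mean().round(3)); return best[0][:2]
E
python3 - <<'E'
from bfit import *
p=cap("wrist"); solid(p,[424,-171],0,34,31,wood)
go([406,-132,200],.425)
E
```

```text
solid [ 425.1 -170.7] cost 0.026 W 0.141
j6 -0.92 cur [ 510.3 -141.5  245. ] yaw 0.425 | turn az 0.000 then dx 0.0517 dy -0.0911 dz 0.0450 (m)  |d| 0.114
tilt [-0.0014 -0.002  -0.    ]
```

>>> send_rows --pt "-1 0.0172 -0.0304 0.015 0 0 0" --pt "-1 0.0172 -0.0304 0.015 0 0 0" --pt "-1 0.0172 -0.0303 0.015 0 0 0" --pt "-1 0 0 0 0 0 0" --pt "-1 0 0 0 0 0 0" --pt "-1 0 0 0 0 0 0" --pt "-1 0 0 0 0 0 0" --pt "-1 0 0 0 0 0 0" --pt "-1 0 0 0 0 0 0" --pt "-1 0 0 0 0 0 0"

```text
time_s: 50.2
eef_pos: [405.9, -132.3, 201.3]
ee_rot: [0.0, 0.542, 0.84, -0.0]
force: [-0.8, 0.1, 1.1]
grip_width: 1.002
grip_force: 0.0
```

Run:
```python
from bfit import *
p=cap("wrist","w18.png"); c=solid(p,[425,-171],0,34,31,wood); circ(p,c,34,31,wood)
print([(round(d["score"],2),ray(p,d["point"],0)[:2].round(1)) for d in ctrl.landmark_of("chuck",p)[:2]])
im=p["img"]; uv=proj(p,[[*c,34]])[0].astype(int); print(uv,[im[uv[1]+dy,uv[0]+dx].tolist() for dx,dy in [(0,0),(25,0),(-25,0),(0,25),(0,-25),(0,45),(0,-45)]])
go([*c,15],.425)
```

```text
solid [ 423.  -170.5] cost 0.0392 W 0.131
circ [ 424.  -171.5] cost 0.0378 W 0.163
[(0.81, array([ 545.3, -198.3])), (0.75, array([ 240.3, -260.3]))]
[254 212] [[146, 115, 88], [155, 124, 97], [103, 83, 65], [158, 133, 108], [86, 72, 56], [90, 90, 88], [70, 68, 67]]
j6 -1.02 cur [ 405.9 -132.3  201.4] yaw 0.425 | turn az 0.000 then dx -0.0419 dy -0.0001 dz 0.1864 (m)  |d| 0.191
tilt [ 0.0001  0.0001 -0.    ]
```

```bash
sed -i 's/^wood=.*/wood=lambda h:(h[:,0]>3)\&(h[:,0]<22)\&(h[:,1]>55)\&(h[:,2]>45)/' bfit.py
python3 - <<'E'
from bfit import *
p=cap("wrist","w18.png"); c=solid(p,[424,-171],0,34,31,wood); circ(p,c,34,31,wood)
go([*c,14],.425)
E
```

```text
solid [ 423.1 -170.8] cost 0.0114 W 0.159
circ [ 422.6 -169.3] cost 0.0187 W 0.215
j6 -1.02 cur [ 405.8 -132.3  201.3] yaw 0.425 | turn az -0.000 then dx -0.0423 dy -0.0001 dz 0.1873 (m)  |d| 0.192
tilt [-0.  0.  0.]
```

>>> send_rows --pt "-1 -0.0212 0 0.02 0 0 0" --pt "-1 -0.0211 0 0.02 0 0 0" --pt "-1 0 0 0.04 0 0 0" --pt "-1 0 0 0.04 0 0 0" --pt "-1 0 0 0.04 0 0 0" --pt "-1 0 0 0.025 0 0 0" --pt "-1 0 0 0.0123 0 0 0" --pt "-1 0 0 0 0 0 0" --pt "-1 0 0 0 0 0 0" --pt "-1 0 0 0 0 0 0"

```text
time_s: 51.6
eef_pos: [423.7, -171.1, 4.8]
ee_rot: [0.001, 0.542, 0.84, -0.0]
force: [0.2, 0.9, -0.2]
grip_width: 1.001
grip_force: 0.0
```

>>> send_rows --pt "1 0 0 0 0 0 0" --pt "1 0 0 0 0 0 0" --pt "1 0 0 0 0 0 0" --pt "1 0 0 0 0 0 0" --pt "1 0 0 0 0 0 0" --pt "1 0 0 0 0 0 0" --pt "1 0 0 0 0 0 0" --pt "1 0 0 0 0 0 0" --pt "1 0 0 0 0 0 0" --pt "1 0 0 0 0 0 0" --squeeze 50

```text
time_s: 52.85
eef_pos: [423.5, -170.9, 4.8]
ee_rot: [0.0, 0.542, 0.84, -0.0]
force: [-3.3, 1.8, 10.8]
grip_width: 0.695
grip_force: 52.5
```

Run:
```python
from bfit import *
P,R,s=pose(); print(P,s["force"],s["grip_width"],s["grip_force"])
go([*P[:2],240],.425)
```

```text
[ 423.47490565 -170.94313397    4.8088232 ] [-3.30930703  1.84916689 10.81646223] 0.6952202990391146 52.54024000838399
j6 -1.07 cur [ 423.5 -170.9    4.8] yaw 0.425 | turn az 0.000 then dx 0.0000 dy 0.0000 dz -0.2352 (m)  |d| 0.235
tilt [ 0.0003  0.0006 -0.    ]
```

>>> send_rows --pt "1 0 0 -0.01 0 0 0" --pt "1 0 0 -0.03 0 0 0" --pt "1 0 0 -0.05 0 0 0" --pt "1 0 0 -0.05 0 0 0" --pt "1 0 0 -0.05 0 0 0" --pt "1 0 0 -0.01 0 0 0" --pt "1 0 0 0 0 0 0" --pt "1 0 0 0 0 0 0" --pt "1 0 0 0 0 0 0" --pt "1 0 0 0 0 0 0"

```text
time_s: 54.1
eef_pos: [423.1, -170.7, 203.4]
ee_rot: [-0.001, 0.542, 0.84, 0.0]
force: [0.4, 0.8, -0.6]
grip_width: 0.696
grip_force: 54.6
```

Run:
```python
from bfit import *
P,R,s=pose(); print(P,s["grip_width"],s["grip_force"])
go([598,-71,200],.425)
```

```text
[ 423.13857795 -170.72465635  203.41235491] 0.6960461105529483 54.641513909446076
j6 -1.07 cur [ 423.1 -170.7  203.4] yaw 0.425 | turn az -0.000 then dx 0.0188 dy 0.2004 dz 0.0034 (m)  |d| 0.201
tilt [-0.0006 -0.0011 -0.    ]
```

>>> send_rows --pt "1 0.0047 0.05 0 0 0 0" --pt "1 0.0047 0.05 0 0 0 0" --pt "1 0.0047 0.05 0 0 0 0" --pt "1 0.0047 0.0504 0 0 0 0" --pt "1 0 0 0 0 0 0" --pt "1 0 0 0 0 0 0" --pt "1 0 0 0 0 0 0" --pt "1 0 0 0 0 0 0" --pt "1 0 0 0 0 0 0" --pt "1 0 0 0 0 0 0"

```text
time_s: 55.35
eef_pos: [598.0, -71.2, 204.1]
ee_rot: [0.0, 0.542, 0.84, 0.0]
force: [-0.4, -0.3, -0.6]
grip_width: 0.697
grip_force: 54.8
```

Run:
```python
from bfit import *
P,R,s=pose(); print(P,s["grip_width"],s["grip_force"])
p=cap("wrist","w19.png"); b=blank(p,[569,-7],.426); sq=square(p,SQ[:2],.426); rel(b,sq); rel(b,SQ)
# held chuck in image: top rim at z=P+29.2
z=P[2]-4.8
c=solid(p,P[:2],z,34,31,wood); print("chuck in tool",(R.T@(np.array([*c,z])-P)).round(1))
go([*b[:2],100],.425)
```

```text
[598.03552236 -71.19361795 204.13371104] 0.6970388073368569 54.76906108902767
blank [ 5.705e+02 -7.500e+00  4.230e-01] cost 0.0165
square [ 5.6837e+02 -6.8570e+00  4.2600e-01] rms 0.81 n 3297
blank-square world [ 2.1 -0.6] in square [ 1.7 -1.5] ang -0.003
blank-square world [ 2.  -0.3] in square [ 1.7 -1.1] ang -0.003
solid [597.4 -69. ] cost 0.0166 W 0.153
chuck in tool [2.2 0.3 4.8]
j6 -0.74 cur [598.  -71.2 204.1] yaw 0.425 | turn az -0.000 then dx 0.0694 dy 0.0012 dz 0.1041 (m)  |d| 0.125
tilt [ 0.  0. -0.]
```

>>> send_rows --pt "1 0.0342 0.0006 0 0 0 0" --pt "1 0.0342 0.0006 0.01 0 0 0" --pt "1 0 0 0.04 0 0 0" --pt "1 0 0 0.04 0 0 0" --pt "1 0 0 0.03 0 0 0" --pt "1 0 0 0.02 0 0 0" --pt "1 0 0 0.01 0 0 0" --pt "1 0 0 0 0 0 0" --pt "1 0 0 0 0 0 0" --pt "1 0 0 0 0 0 0"

```text
time_s: 56.65
eef_pos: [571.4, -8.3, 54.8]
ee_rot: [0.001, 0.542, 0.84, 0.0]
force: [-0.2, 0.3, -0.6]
grip_width: 0.698
grip_force: 54.8
```

Run:
```python
from bfit import *
P,R,s=pose(); print(P,s["force"],s["grip_width"],s["grip_force"],np.round(local(P[0],P[1],SQ),1))
go([570.6,-8.5,45.2],.425)
```

```text
[571.38484465  -8.33032049  54.77417136] [-0.18795157  0.28393856 -0.63419983] 0.6981751278422 54.78440319187939 [ 2.2 -2.2]
j6 -0.64 cur [571.4  -8.3  54.8] yaw 0.425 | turn az 0.000 then dx 0.0002 dy -0.0008 dz 0.0096 (m)  |d| 0.010
tilt [ 0.0011  0.0008 -0.    ]
```

>>> send_rows --pt "1 0 -0.0006 0.004 0 0 0" --pt "1 0 0 0.003 0 0 0" --pt "1 0 0 0.0015 0 0 0" --pt "1 0 0 0.0008 0 0 0" --pt "1 0 0 0 0 0 0" --pt "1 0 0 0 0 0 0" --pt "-0.6 0 0 0 0 0 0" --pt "-0.9 0 0 0 0 0 0" --pt "-0.9 0 0 0 0 0 0" --pt "-0.9 0 0 0 0 0 0"

```text
time_s: 57.9
eef_pos: [570.5, -8.5, 44.7]
ee_rot: [0.0, 0.542, 0.84, 0.0]
force: [0.6, -0.0, 0.4]
grip_width: 0.951
grip_force: 0.0
```

>>> send_rows --pt "-1 0 0 0 0 0 0" --pt "-1 0 0 -0.01 0 0 0" --pt "-1 0 0 -0.03 0 0 0" --pt "-1 0 0 -0.05 0 0 0" --pt "-1 0 0 -0.05 0 0 0" --pt "-1 -0.03 0 -0.03 0 0 0" --pt "-1 -0.04 0 0 0 0 0" --pt "-1 0 0 0 0 0 0" --pt "-1 0 0 0 0 0 0" --pt "-1 0 0 0 0 0 0"

```text
time_s: 59.15
eef_pos: [599.1, -71.4, 214.9]
ee_rot: [-0.0, 0.542, 0.841, 0.0]
force: [-0.0, 0.5, -1.0]
grip_width: 0.999
grip_force: 0.0
```

```bash
cat >> bfit.py <<'E'
def blank_c(p,init,th0,ch):
    """blank fit with the chuck standing on it: ignore pixels near the chuck's silhouette"""
    I,X,Y=rect(p,init,40,90); W=np.clip((I.min(1)-150)/60,0,1); C=-np.array(p["R"]).T@np.array(p["t"]).ravel()
    vis=np.ones(len(X),bool)
    for zz in np.linspace(40,ch[2],8):
        f=(zz-40)/(C[2]-40); vis&=np.hypot(X+(C[0]-X)*f-ch[0],Y+(C[1]-Y)*f-ch[1])>34
    def cost(q):
        a,b=local(X,Y,q); m=np.maximum(abs(a),abs(b)); return np.mean(abs(np.clip(48.5-m,0,1)-W)[vis])
    q,f=min((opt(cost,np.array([*init,th0+t]),[8,8,.1]) for t in(-.2,0,.2)),key=lambda r:r[1]); print("blank_c",q.round(3),"cost",round(f,4)); return q
E
python3 - <<'E'
from bfit import *
P,R,s=pose(); print(P)
p=cap("wrist","w20.png"); c=solid(p,[570,-8],40,34,31,wood); b=blank_c(p,[569,-7],.426,[*c,74]); sq=square(p,SQ[:2],.426); rel(b,sq); print("chuck-blank",c-b[:2])
circ(p,[430,92],24,32,steel,16)
print([(round(d["score"],2),ray(p,d["point"],0)[:2].round(1)) for d in ctrl.landmark_of("weight",p)[:2]])
go([390,93,200],.425)
E
```

```text
[599.08449148 -71.42477143 214.91684048]
solid [571.5  -9.5] cost 0.0098 W 0.139
blank_c [ 5.705e+02 -7.000e+00  4.230e-01] cost 0.0099
square [ 5.68429e+02 -6.86900e+00  4.25000e-01] rms 3.16 n 4688
blank-square world [ 2.1 -0.1] in square [ 1.8 -1. ] ang -0.002
chuck-blank [ 1.01141493 -2.48838077]
circ [467.4 -26.6] cost 0.1211 W 0.121
[]
j6 -0.74 cur [599.2 -71.6 214.9] yaw 0.426 | turn az 0.001 then dx 0.2362 dy -0.1227 dz 0.0149 (m)  |d| 0.267
tilt [ 0. -0.  0.]
```

Run:
```python
from bfit import *
go([412,131,200],.425)
```

```text
j6 -0.74 cur [599.2 -71.6 214.9] yaw 0.426 | turn az 0.001 then dx 0.2617 dy -0.0870 dz 0.0149 (m)  |d| 0.276
tilt [ 0. -0.  0.]
```

>>> send_rows --pt "-1 0.0523 -0.0174 0 0 0 0" --pt "-1 0.0523 -0.0174 0 0 0 0" --pt "-1 0.0523 -0.0174 0 0 0 0" --pt "-1 0.0523 -0.0174 0 0 0 0" --pt "-1 0.0525 -0.0174 0.015 0 0 0" --pt "-1 0 0 0 0 0 0" --pt "-1 0 0 0 0 0 0" --pt "-1 0 0 0 0 0 0" --pt "-1 0 0 0 0 0 0" --pt "-1 0 0 0 0 0 0"

```text
time_s: 60.5
eef_pos: [412.4, 130.0, 199.7]
ee_rot: [-0.0, 0.542, 0.84, -0.0]
force: [-0.3, -0.2, -0.1]
grip_width: 0.998
grip_force: 0.0
```

Run:
```python
from bfit import *
P,R,s=pose(); print(P)
p=cap("wrist","w21.png")
L=[(round(d["score"],2),ray(p,d["point"],0)[:2].round(1)) for d in ctrl.landmark_of("weight",p)[:2]]; print(L)
print(ctrl.boxes_of("weight",p)[:1])
for th in (110,140,170):
    m=lambda h:(h[:,1]<40)&(h[:,2]>th); circ(p,[430,92],24,32,m,16); solid(p,[430,92],0,24,32,m)
im=p["img"]; uv=proj(p,[[430,92,24]])[0].astype(int)
for a in range(0,360,45):
    q=proj(p,[[430+24*np.cos(np.radians(a)),92+24*np.sin(np.radians(a)),24]])[0].astype(int); print(q,im[q[1],q[0]])
```

```text
[412.41920105 129.95608328 199.65533362]
[(0.8, array([429. ,  92.2]))]
[{'extent': [225.8, 176.8, 58.8, 57.9], 'score': 0.77}]
circ [429.8  92.2] cost 0.19 W 0.267
solid [432.8  87.1] cost 0.1175 W 0.265
circ [429.9  92.2] cost 0.0671 W 0.122
solid [430.1  91.8] cost 0.0188 W 0.151
circ [430.1  92. ] cost 0.0628 W 0.094
solid [429.8  92.5] cost 0.024 W 0.145
[274 217] [200 200 201]
[275 202] [197 196 197]
[264 191] [186 186 186]
[247 190] [196 196 197]
[236 201] [211 210 211]
[235 216] [218 217 217]
[246 227] [218 219 219]
[262 227] [205 204 205]
```

View pics/w21.png

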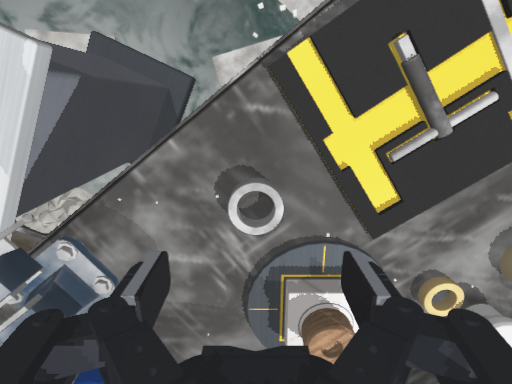

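The ring's centre is at (256,207), about (430,92) in the world. The key lies in its T-slot, and the chuck stands on the blank.

Run:
```python
from bfit import *
go([430,92,2.5],.425)
```

```text
j6 -0.39 cur [412.2 130.1 199.7] yaw 0.425 | turn az -0.000 then dx -0.0421 dy 0.0004 dz 0.1972 (m)  |d| 0.202
tilt [-0.  0.  0.]
```

>>> send_rows --pt "-1 -0.021 0.0004 0.02 0 0 0" --pt "-1 -0.0211 0 0.02 0 0 0" --pt "-1 0 0 0.04 0 0 0" --pt "-1 0 0 0.04 0 0 0" --pt "-1 0 0 0.04 0 0 0" --pt "-1 0 0 0.025 0 0 0" --pt "-1 0 0 0.012 0 0 0" --pt "-1 0 0 0 0 0 0" --pt "1 0 0 0 0 0 0" --pt "1 0 0 0 0 0 0" --squeeze 60

```text
time_s: 61.9
eef_pos: [430.5, 92.1, 4.2]
ee_rot: [0.001, 0.542, 0.84, 0.0]
force: [-3.4, -0.8, 10.5]
grip_width: 0.723
grip_force: 62.8
```

>>> send_rows --pt "1 0 0 0 0 0 0" --pt "1 0 0 0 0 0 0" --pt "1 0 0 0 0 0 0" --pt "1 0 0 0 0 0 0" --pt "1 0 0 0 0 0 0" --pt "1 0 0 0 0 0 0" --pt "1 0 0 0 0 0 0" --pt "1 0 0 0 0 0 0" --pt "1 0 0 0 0 0 0" --pt "1 0 0 0 0 0 0"

```text
time_s: 63.15
eef_pos: [430.5, 92.1, 4.2]
ee_rot: [0.001, 0.542, 0.84, 0.0]
force: [-2.2, -0.7, 10.6]
grip_width: 0.72
grip_force: 63.0
```

>>> send_rows --pt "1 0 0 -0.01 0 0 0" --pt "1 0 0 -0.03 0 0 0" --pt "1 0 0 -0.05 0 0 0" --pt "1 0 0 -0.05 0 0 0" --pt "1 0 0 -0.05 0 0 0" --pt "1 0 0 -0.03 0 0 0" --pt "1 0 0 0 0 0 0" --pt "1 0 0 0 0 0 0" --pt "1 0 0 0 0 0 0" --pt "1 0 0 0 0 0 0"

```text
time_s: 64.4
eef_pos: [429.6, 92.1, 221.9]
ee_rot: [-0.001, 0.542, 0.84, -0.0]
force: [-0.5, 0.5, -4.2]
grip_width: 0.721
grip_force: 67.1
```

Run:
```python
from bfit import *
P,R,s=pose(); print(P,s["grip_width"],s["grip_force"])
go([600,-72,220],.425)
```

```text
[429.58562555  92.08280888 221.90672489] 0.7206386910266966 67.05598154338304
j6 -0.48 cur [429.6  92.1 221.9] yaw 0.425 | turn az 0.000 then dx -0.2198 dy 0.0876 dz 0.0019 (m)  |d| 0.237
tilt [-0.0015 -0.0008 -0.    ]
```

>>> send_rows --pt "1 -0.044 0.0175 0 0 0 0" --pt "1 -0.044 0.0175 0 0 0 0" --pt "1 -0.044 0.0175 0 0 0 0" --pt "1 -0.044 0.0175 0 0 0 0" --pt "1 -0.0438 0.0176 0 0 0 0" --pt "1 0 0 0 0 0 0" --pt "1 0 0 0 0 0 0" --pt "1 0 0 0 0 0 0" --pt "1 0 0 0 0 0 0" --pt "1 0 0 0 0 0 0"

```text
time_s: 65.65
eef_pos: [600.2, -71.7, 222.9]
ee_rot: [0.0, 0.542, 0.84, 0.0]
force: [0.3, -0.2, -3.9]
grip_width: 0.721
grip_force: 67.2
```

Run:
```python
from bfit import *
P,R,s=pose(); print(P,s["grip_width"],s["grip_force"])
p=cap("wrist","w22.png"); c=solid(p,[571,-9],40,34,31,wood); b=blank_c(p,[570,-7],.426,[*c,74]); sq=square(p,SQ[:2],.426,rad=80); rel(b,SQ); print("chuck-blank",c-b[:2])
print([(round(d["score"],2),(R.T@(ray(p,d["point"],P[2]-4.2)-P)).round(1)) for d in ctrl.landmark_of("weight",p)[:2]])
go([*c,110],.425)
```

```text
[600.17650082 -71.70430542 222.93359496] 0.7212704026467749 67.16204863653957
solid [571.   -9.5] cost 0.0096 W 0.139
blank_c [ 5.70501e+02 -7.50000e+00  4.23000e-01] cost 0.01
square [ 5.68385e+02 -6.94700e+00  4.25000e-01] rms 2.89 n 4131
blank-square world [ 2.  -0.3] in square [ 1.7 -1.1] ang -0.003
chuck-blank [ 0.4876525  -1.98977794]
[(0.2, array([65.3, 88.3,  4.2]))]
j6 -0.74 cur [600.3 -71.9 222.8] yaw 0.425 | turn az 0.000 then dx 0.0689 dy -0.0009 dz 0.1128 (m)  |d| 0.132
tilt [ 0.0002  0.0001 -0.    ]
```

>>> send_rows --pt "1 0.0345 -0.0009 0 0 0 0" --pt "1 0.0342 0 0 0 0 0" --pt "1 0 0 0.03 0 0 0" --pt "1 0 0 0.04 0 0 0" --pt "1 0 0 0.03 0 0 0" --pt "1 0 0 0.02 0 0 0" --pt "1 0 0 0.013 0 0 0" --pt "1 0 0 0 0 0 0" --pt "1 0 0 0 0 0 0" --pt "1 0 0 0 0 0 0"

```text
time_s: 67.0
eef_pos: [571.6, -9.9, 90.6]
ee_rot: [0.001, 0.542, 0.84, 0.0]
force: [0.5, 0.1, -2.6]
grip_width: 0.721
grip_force: 67.2
```

Run:
```python
from bfit import *
P,R,s=pose(); print(P,s["force"],s["grip_width"],s["grip_force"])
go([571,-9.3,78.4],.425)
```

```text
[571.58225554  -9.89685974  90.56843148] [ 0.51396647  0.07747189 -2.5980828 ] 0.7209508013154277 67.15577061184831
j6 -0.65 cur [571.6  -9.9  90.6] yaw 0.425 | turn az 0.000 then dx 0.0008 dy -0.0003 dz 0.0122 (m)  |d| 0.012
tilt [ 0.0012  0.0009 -0.    ]
```

>>> send_rows --pt "1 0 0 0.005 0 0 0" --pt "1 0 0 0.003 0 0 0" --pt "1 0 0 0.002 0 0 0" --pt "1 0 0 0.001 0 0 0" --pt "1 0 0 0.0006 0 0 0" --pt "1 0 0 0 0 0 0" --pt "1 0 0 0 0 0 0" --pt "1 0 0 0 0 0 0" --pt "1 0 0 0 0 0 0" --pt "1 0 0 0 0 0 0"

```text
time_s: 68.25
eef_pos: [571.2, -9.8, 78.2]
ee_rot: [0.0, 0.542, 0.84, 0.0]
force: [-1.4, 0.1, -1.1]
grip_width: 0.718
grip_force: 67.4
```

Run:
```python
from bfit import *
P,R,s=pose(); print(P,s["force"],s["grip_width"],s["grip_force"])
```

```text
[571.19162862  -9.82665784  78.1962482 ] [-1.43036374  0.05452985 -1.07137115] 0.7180957898745691 67.39586833959152
```

>>> send_rows --pt "-0.5 0 0 0 0 0 0" --pt "-0.7 0 0 0 0 0 0" --pt "-1 0 0 0 0 0 0" --pt "-1 0 0 0 0 0 0" --pt "-1 0 0 0 0 0 0" --pt "-1 0 0 -0.01 0 0 0" --pt "-1 0 0 -0.03 0 0 0" --pt "-1 0 0 -0.05 0 0 0" --pt "-1 0 0 -0.05 0 0 0" --pt "-1 0 0 -0.03 0 0 0"

```text
time_s: 69.5
eef_pos: [571.5, -9.9, 251.6]
ee_rot: [0.002, 0.542, 0.84, 0.001]
force: [0.5, 0.1, 0.3]
grip_width: 1.0
grip_force: 0.0
```

>>> send_rows --pt "-1 -0.03 0 0 0 0 0" --pt "-1 -0.04 0 0 0 0 0" --pt "-1 0 0 0 0 0 0" --pt "-1 0 0 0 0 0 0" --pt "-1 0 0 0 0 0 0" --pt "-1 0 0 0 0 0 0" --pt "-1 0 0 0 0 0 0" --pt "-1 0 0 0 0 0 0" --pt "-1 0 0 0 0 0 0" --pt "-1 0 0 0 0 0 0"

```text
time_s: 70.75
eef_pos: [600.0, -73.6, 248.1]
ee_rot: [-0.0, 0.542, 0.84, -0.0]
force: [-0.0, -0.1, -0.1]
grip_width: 0.999
grip_force: 0.0
```

Run:
```python
from bfit import *
P,R,s=pose(); print(P,s["time_s"],s["grip_force"])
p=cap("wrist","w23.png")
ring=lambda h:(h[:,1]<45)&(h[:,2]>120)&(h[:,2]<243)
w=circ(p,[571,-9.5],98,32,ring,16); print("landmark",[(round(d["score"],2),ray(p,d["point"],74)[:2].round(1)) for d in ctrl.landmark_of("weight",p)[:1]])
b=blank_c(p,[570,-7],.426,[571,-9.5,98]); sq=square(p,SQ[:2],.426,rad=80); rel(b,SQ)
t=cap("top")
for q,z in dict(spanner=4,chuck_key=4,weight=74,chuck=40,blank=10).items(): print(q,[(round(d["score"],2),ray(t,d["point"],z)[:2].round(1)) for d in ctrl.landmark_of(q,t)[:2]])
```

```text
[600.01883069 -73.62135022 248.07887593] 70.75 0.0
circ [571.2  -9.6] cost 0.3194 W 0.396
landmark [(0.69, array([679.7,  60. ]))]
blank_c [ 5.70512e+02 -7.49400e+00  4.23000e-01] cost 0.0094
square [ 5.68479e+02 -6.89700e+00  4.25000e-01] rms 1.07 n 3583
blank-square world [ 2.  -0.3] in square [ 1.7 -1.1] ang -0.003
spanner [(0.75, array([590.6, 355.2])), (0.69, array([696.4,  84.5]))]
chuck_key [(0.84, array([536.9, 281.6]))]
weight []
chuck [(0.88, array([ 341.3, -252.6])), (0.81, array([ 240. , -252.9]))]
blank []
```

Run:
```python
from bfit import *
p=cap("wrist","w24.png"); im=p["img"]
for r in (0,10,14,18,24,30,34,38):
    row=[]
    for a in range(0,360,45):
        q=proj(p,[[571.2+r*np.cos(np.radians(a)),-9.6+r*np.sin(np.radians(a)),98]])[0].round().astype(int); row.append(tuple(int(v) for v in im[q[1],q[0]]))
    print(r,row)
print(ctrl.boxes_of("weight",p)[:2], proj(p,[[571.2,-9.6,98]]))
```

```text
0 [(140, 111, 86), (140, 111, 86), (140, 111, 86), (140, 111, 86), (140, 111, 86), (140, 111, 86), (140, 111, 86), (140, 111, 86)]
10 [(128, 105, 84), (121, 100, 80), (117, 96, 77), (192, 155, 121), (208, 170, 132), (119, 96, 76), (134, 108, 86), (132, 107, 86)]
14 [(144, 115, 90), (142, 116, 93), (124, 102, 81), (194, 154, 120), (198, 160, 124), (169, 137, 107), (152, 122, 97), (142, 112, 87)]
18 [(148, 120, 97), (113, 93, 75), (109, 86, 68), (203, 165, 128), (199, 162, 127), (212, 172, 134), (148, 118, 94), (148, 120, 94)]
24 [(218, 218, 218), (208, 209, 210), (199, 199, 199), (212, 212, 212), (216, 216, 217), (228, 227, 227), (233, 233, 233), (220, 220, 220)]
30 [(216, 216, 216), (212, 214, 213), (212, 213, 212), (220, 220, 220), (205, 204, 206), (228, 228, 229), (224, 224, 224), (212, 212, 213)]
34 [(247, 246, 246), (247, 247, 247), (247, 247, 247), (220, 217, 215), (220, 216, 215), (246, 246, 245), (243, 241, 240), (242, 241, 240)]
38 [(247, 247, 246), (247, 247, 247), (247, 247, 247), (220, 217, 215), (219, 216, 215), (245, 244, 243), (242, 241, 240), (240, 238, 237)]
[{'extent': [225.6, 71.2, 65.4, 70.5], 'score': 0.71}] [[255.03751351 107.43660678]]
```

The ring is concentric with the chuck, with grey all round at 24-30 mm, wood inside and white outside. Everything sits where it should, so I'm handing in.

```bash
python3 -c "
from rig import ctrl
print(ctrl.finish_job())"
```

```text
the job is handed in; nothing more can be done
None
```

I handed the job in: the blank is centred to about 2 mm and square, the chuck and ring are stacked on it, and the spanner and chuck key are down in their cut-outs. The chisel was absent, and the verdict was not shown.

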